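Load the demagnetiser carriage and crank it into the coil

ROBOT

A 6-joint arm with a two-finger parallel gripper is mounted at the origin on a cart in front of the work surface, level with it; the furniture and walls round the work are solid. World frame = base frame: x ahead of the robot, y to its left, z up, the work surface at z = 0. Lengths are in mm, angles in rad, forces in N, time in s.
With the tool pointing down it reaches from about 350 to 725 mm from the base axis. Payload 6 kg.
Tool frame: the origin (TCP) lies on the mounting face of the last link; the fingertips stand 173 mm ahead of it and the grasp point (between the pads) lies 155 mm ahead of it; y points along the fingers, x is the direction in which the jaws open and shut, and the axes are right-handed (so a half turn about y gives the same grasp; the last joint's range is limited). The gripper opens to 85 mm and grips with 20 to 120 N. Pads are 22 mm wide; open, the fingers measure 114 mm over their backs; the gripper's body (76 mm by 85 mm) begins 54 mm behind the grasp point. The pads swing forward as they close: fully open they stand 13 mm farther back than shut.
Start: joints at [-0.877, 0.04, 0.085, 0, -1.615, -0.334], TCP at [211.271, -561.568, 404.661] pointing down, gripper open.
Joint ranges: [-2.56, 2.56], [-1.29, 2.01], [-1.08, 1.49], [-3.29, 1.98], [-2.81, -0.18], [-2.99, 2.99]. Speed limits (rad/s): [2.57, 2.57, 3.01, 3.14, 3.14, 3.14].

INTERFACE

Orientations are given as a unit quaternion [x, y, z, w].
In Python, from plant import r gives the robot as it stands. The module is installed in compiled form; this text tells all that it offers.
- The arm moves only by the shell command python3 -m jog 'ROWS' [FORCE]. ROWS is JSON, a list of rows, each a list of 7 numbers: the opening, from 0 (shut) to 1 (fully open), then the shift along the tool's x, y, z in m, then the turn, a rotation vector about the tool's x, y, z in degrees. In form: [[claw, x, y, z, ax, ay, az], ...]. A call has 1 to 12 rows; each row shifts and turns the commanded pose from where the row before left it, along the tool's axes as they then stand; what a row does not reach is not made up. A row lasts 1/12 s, in which the tool goes at most 41.7 mm and 7.16 degrees, less where a joint would pass 70% of its speed; a pose out of reach is approached as far as the arm can. A call is refused whole if a number of a shift passes 0.0417 or a number of a turn 7.16, either way. A call with a gripper value outside its range is refused whole. The fingers move at their own pace and stop on an object; FORCE is the grip in N (left out, the last holds). Time passes only in rows, so rows that do not move let the fingers close. It gives the time, the measured TCP pose, the force and the opening at its end, in the units of the state.
- r.get_obs(): the state, without advancing time (a new reading comes with each control period).
- r.read_camera(name): name is "side" or "top" or "wrist"; returns (picture, depth): 400x640x3 uint8, red, green, blue; 400x640 float32, mm along the optical axis (not along the pixel's ray), 0 where there is no reading.
- r.camera_params(name): a dict with "intrinsics" (3x3 intrinsics, pixels), "pose" (4x4, takes a point from camera to world coordinates). Camera axes: x right, y down, z forward; pixel columns grow to the right and rows downward; lengths in mm; the calibration is good to about 2 mm. A picture is of the moment at which its call begins: read the wrist's pose just before it. camera_params takes no time and is no camera call; for the wrist camera it gives the pose at the moment of the call.
- r.sign_off(): hands the job in, once; it reports no verdict.
The state is a dict: "t": time; "joints": joint angles; "dq": joint speeds; "joint_torque": joint torques, N m; "ee_pos": TCP position; "tool_rot": TCP orientation; "force": force on the tool from outside, world axes, zero at the start; "torque": the same for the moment, N m; "grip_width": finger opening in mm.
Only numpy, scipy, OpenCV 4.12 (cv2) and the standard library are available. Lean on these libraries where they do the work, as an engineer would, in place of code of your own. Each camera call takes 0.05 s, during which the arm holds its last target. There are 200 camera calls.

TASK

Crank the handwheel until the carriage's pointer stands at the load mark (the index clip nearer the handwheel), set the empty round basket on the carriage's bayonet socket and twist it clockwise until its lugs drop into the locking notches, and stand every steel sleeve upright in the basket. Then crank the carriage into the coil until its pointer stands at the coil mark (the other clip), and let go. Leave the brass bush and everything else where they are.

Things in the scene. Friction and masses are not known exactly. Their poses are not given: they have to be found in the camera images.
- carriage (a joint): Position of the carriage (m) along the demagnetiser unit, growing away from the coil towards the handwheel, 0 to 0.195; about 0.02 is centred in the coil. The carriage is an aluminium slab, 130 x 130 x 8 mm, on rails. Screw-driven: it moves only when the handwheel is turned, 40 mm a turn, and stays where it is left.
- handwheel (a joint): Angle of the handwheel (rad), positive anticlockwise seen from above. Anticlockwise drives the carriage away from the coil (carriage = 0.04 m x angle / 2 pi), clockwise into it; several turns. At angle 0 the crank grip lies from the wheel's axis along the x axis of wheel_centre, at angle a turned by a from there. About 5 N at the grip turns it.
- wheel_centre (a point): Point on the handwheel's vertical axis, 130 mm above the table, 12 mm above the middle height of the crank grip. Its x axis is the unit's x axis (across the slide), its y axis the direction in which joint carriage grows. The wheel is 92 mm across, its upper face 98 mm above the table.
- crank_grip (a point): Point on the axis of the crank grip, 124 mm above the table and 38 mm from the wheel's axis. The grip is an upright black cylinder, 20 mm in diameter, from 99 to 137 mm above the table; it spins freely on the wheel, so it can be held with a fixed hand while it is led round the circle.
- pointer (a point): Tip of the steel pointer on the carriage, on the scale side (towards the robot). It rides along the scale with the carriage.
- load_mark (a point): Index line on the brass clip of the scale nearer the handwheel (dark thumb screw): the load mark. When the carriage is at it, the pointer tip is on this point in plan. The clip's place differs from start to start.
- coil_mark (a point): Index line on the brass clip of the scale nearer the coil (brass thumb screw): the coil mark, with the carriage inside the coil. When the carriage is at it, the pointer tip is on this point in plan. The clip's place differs from start to start.
- socket (a point): Centre of the carriage's underside, 16 mm above the table; x across the slide, y in the direction in which joint carriage grows, z up. The bayonet socket, a steel collar 56 mm across with a 29 mm bore, stands on this z axis; its rim lies 37 mm above this point, the slab's top 8 mm.
- socket_slot (a point): Middle of one of the two opposite slots, open at the top of the socket's collar, 20 mm from its axis and at rim height; the slots lie on the line turned +35 degrees (anticlockwise from above) from socket's x axis, with about 10 degrees play either way. Lugs lowered in land on a run whose floor is 18 mm below the rim.
- socket_notch (a point): Middle of one of the two locking notches, under the collar's roof, 20 mm from the axis, on the line turned -35 degrees from socket's x axis: the lugs get there from the slots by a turn of about 70 degrees clockwise seen from above along the run (a wall stops them about 10 degrees beyond), and drop 6 mm.
- coil_centre (a point): Middle of the coil tunnel, 60 mm above the table. The tunnel is a grey portal 52 mm deep along the slide, 190 mm wide, 140 mm high, with an opening 150 mm wide and 118 mm high.
- basket: Loose round aluminium basket, 136 mm across, 0.45 kg; origin at the centre of its floor's underside, z up. Floor 4 mm thick, rim 12 mm above the origin, inner radius 64 mm. Stands on four round-footed 33 mm legs, 55 mm from the axis. Lugs and grip bar lie along its x axis. Origin above socket: 46 mm with the lugs on the run, 41 mm when locked (legs on the slab), 64 mm if the lugs sit on the rim.
- basket_grip (a point): Point on the basket's axis, 34 mm above its origin, in the black grip bar: 24 mm long along the basket's x axis, 14 mm wide along its y axis, top 48 mm above the origin. Hold it across the 14 mm.
- basket_lug (a point): Tip of one of the basket's two opposite lugs (7 mm rods, 22 mm from the axis to the tip, centre 23.5 mm below the origin, along the basket's x axis) on a 20 mm hub under the floor that reaches 31 mm below the origin.
- sleeve_1: Plain steel sleeve standing upright, 43 mm in diameter, 42 mm tall, 0.14 kg, to be held across the outside (treat the bore as solid); origin at the centre of its underside, z up. Two or three of the sleeves are there, on the table to the left; three stand round the grip bar at 41 mm from the basket's axis.
- sleeve_2: As sleeve_1.
- sleeve_3: As sleeve_1.
- brass_bush_1: Bystander: flanged brass bush, flange 38 mm, 34 mm tall, standing among the sleeves; origin at the centre of its underside. Not to be moved.
- cover_plate: Bystander: die-cast cover plate, 96 x 64 mm, 12 mm high, lying at the front; origin at the centre of its underside. Not to be moved.

How it is judged (in metres and radians):
On the way, in this order (a step that is already met when the one before it is completed fails the run):
1. the carriage's pointer rests at the load mark (horizontal distance between pointer and load_mark below 0.004 m and velocity of joint carriage between -0.003 and 0.003 m/s), for 0.4 s.
2. the basket is locked on the carriage, still at the load mark (horizontal distance between pointer and load_mark below 0.006 m and horizontal distance between basket and socket below 0.006 m and z of basket in the frame of socket between 0.038 and 0.0435 m and angle between basket's own z axis and vertical below 0.08 rad), for 0.2 s.
At the end, for the whole second after the job is handed in: The pointer rests within 4 mm of the coil mark; the basket sits locked in the socket (dropped into the notches, level); every sleeve present stands upright on the basket's floor; all is released and at rest (horizontal distance between pointer and coil_mark below 0.004 m and horizontal distance between basket and socket below 0.006 m and z of basket in the frame of socket between 0.038 and 0.0435 m and angle between basket's own z axis and vertical below 0.08 rad and horizontal distance between each of sleeve_1, sleeve_2, sleeve_3 and basket below 0.05 m and z of sleeve_1 in the frame of basket between 0 and 0.009 m and angle between each of sleeve_1, sleeve_2, sleeve_3's own z axis and vertical below 0.15 rad and z of sleeve_2 in the frame of basket between 0 and 0.009 m and z of sleeve_3 in the frame of basket between 0 and 0.009 m and linear speed of basket below 0.02 m/s); the robot touches nothing.
It fails at once if the brass bush is moved more than 30 mm (distance of brass_bush_1 from where it was at the start of the episode above 0.03 m).
It fails at once if the cover plate is moved more than 30 mm (distance of cover_plate from where it was at the start of the episode above 0.03 m).
Of sleeve_1, sleeve_2, sleeve_3 only 2 to 3 are there at a start; the rules pass over those that are not, and their reading is None.
At some moment in a run one of sleeve_1, sleeve_2, sleeve_3, basket may be knocked a few centimetres aside while the robot is not near it.
It also fails if it takes over 210 s, if anything falls off the work surface, if the arm or the gripper's body presses on something with over 40 N, if the wrist force passes 120 N, or if a joint passes its speed limit or range.

## Working session

There is one attempt and no reset: what is moved stays moved. The work goes in short steps, Python scripts to look and compute and a shell command to move; the robot and the scene stay as the last step left them, time stands still between calls to the robot, and variables do not carry over. Pictures are saved under pics/ and viewed, about 12 in all and at most 16, crops included, and the job is handed in when it is done.

```bash
ls; mkdir -p pics; cat > h.py <<'E'
import numpy as np, cv2
from scipy.spatial.transform import Rotation as R
from plant import r
def snap(name,fn):
    P=r.camera_params(name); im,d=r.read_camera(name)
    cv2.imwrite('pics/'+fn+'.png',im[:,:,::-1]); np.savez('pics/'+fn+'.npz',im=im,d=d,K=P['intrinsics'],T=P['pose'])
    return im,d,P
def load(fn):
    z=np.load('pics/'+fn+'.npz'); return z['im'],z['d'],np.array(z['K']),np.array(z['T'])
def pix(fn,u,v,z=None):
    "world point of pixel: by depth, or on plane height z (mm)"
    im,d,K,T=load(fn); ray=np.linalg.inv(K)@[u,v,1]
    if z is None:
        w=d[int(v)-1:int(v)+2,int(u)-1:int(u)+2]; w=w[w>0]; s=np.median(w) if len(w) else np.nan
    else: s=(z-T[2,3])/(T[:3,:3]@ray)[2]
    return (T[:3,:3]@(ray*s)+T[:3,3]).round(1)
def proj(fn,p):
    im,d,K,T=load(fn); q=K@(T[:3,:3].T@(np.array(p)-T[:3,3])); return (q[:2]/q[2]).round(1)
def st():
    o=r.get_obs(); M=R.from_quat(o['tool_rot']).as_matrix()
    print('t',round(o['t'],2),'tcp',np.round(o['ee_pos'],1),'j',np.round(o['joints'],3),'F',np.round(o['force'],1),'w',o['grip_width']); print(M.round(3)); return o,M
def go(p,yaw=None):
    "shift (tool axes, m) to bring the TCP to p; yaw: world angle (deg) wanted for tool x, mod 180"
    o,M=st(); print('shift mm tool',(M.T@(np.array(p)-o['ee_pos'])).round(1))
    a=np.degrees(np.arctan2(M[1,0],M[0,0])); print('tool x yaw',a.round(2))
    if yaw is not None: print('turn about tool z (deg)',-((yaw-a+90)%180-90))
def crop(fn,u0,v0,u1,v1,k,out):
    im=load(fn)[0][v0:v1,u0:u1,::-1]; cv2.imwrite('pics/'+out+'.png',cv2.resize(im,None,fx=k,fy=k,interpolation=cv2.INTER_CUBIC))
E
python3 - <<'E'
from h import *
st(); 
for n in('top','side'):
    im,d,P=snap(n,n+'0'); print(np.array(P['pose']).round(2),np.array(P['intrinsics']).round(0))
E
```

```text
pics
t 0.0 tcp [ 211.4 -561.5  403.7] j [-0.877  0.041  0.084 -0.    -1.615 -0.334] F [ 0.3  0.3 -0.1] w 85.53160450804292
[[-0.352 -0.001 -0.936]
 [ 0.936  0.002 -0.352]
 [ 0.002 -1.     0.   ]]
[[ 3.00000e-02 -9.80000e-01  1.80000e-01  2.81660e+02]
 [-1.00000e+00 -3.00000e-02 -2.00000e-02 -2.05110e+02]
 [ 2.00000e-02 -1.80000e-01 -9.80000e-01  1.16599e+03]
 [ 0.00000e+00  0.00000e+00  0.00000e+00  1.00000e+00]] [[509.   0. 318.]
 [  0. 509. 203.]
 [  0.   0.   1.]]
[[ 8.9000e-01 -2.4000e-01  3.9000e-01  1.0439e+02]
 [-4.6000e-01 -5.1000e-01  7.3000e-01 -9.1508e+02]
 [ 2.0000e-02 -8.3000e-01 -5.6000e-01  6.5547e+02]
 [ 0.0000e+00  0.0000e+00  0.0000e+00  1.0000e+00]] [[380.   0. 321.]
 [  0. 380. 203.]
 [  0.   0.   1.]]
```

View images.

View pics/top0.png

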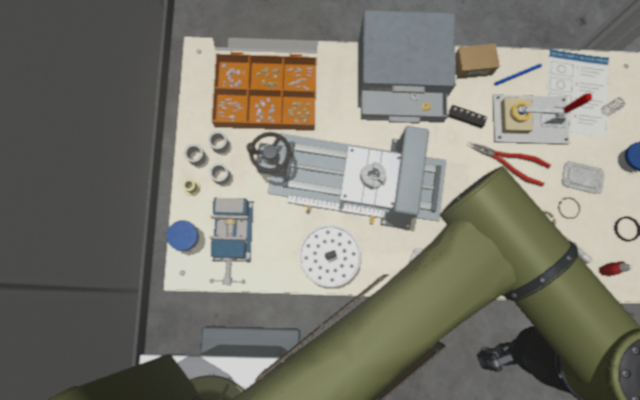

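View pics/side0.png

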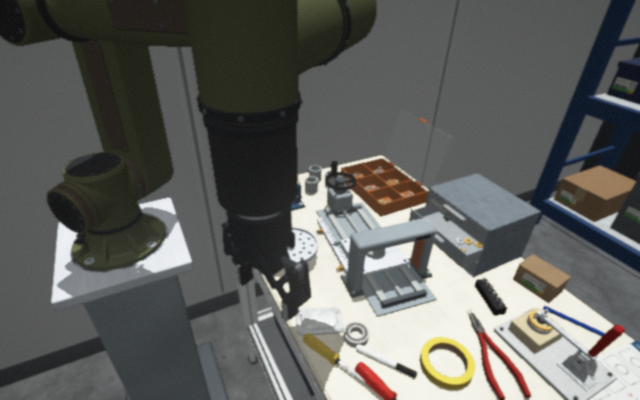

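```bash
python3 - <<'E'
from h import *
crop('top0',170,120,450,300,2.8,'top0c')
for n,u,v,z in [('s1',196,155,42),('s2',219,142,42),('s3',221,175,42),('bush',191,186,34),('basket',331,256,40),('socket',374,176,53),('wheel',270,155,98)]:
    print(n,pix('top0',u,v),pix('top0',u,v,z))
E
```

```text
s1 [607.5  67.   -0.8] [595.5  57.   42. ]
s2 [641.1  14.8  -0.7] [628.    6.8  42. ]
s3 [561.1   5.4  -1.9] [550.6  -2.5  42. ]
bush [5.321e+02 7.310e+01 1.000e-01] [524.8  65.   34. ]
basket [ 371.8 -253.7   78.5] [ 375.  -255.4   40. ]
socket [ 566.5 -353.1   12.1] [ 556.5 -347.9   53. ]
wheel [ 584.8 -115.8   98.8] [ 585.  -115.7   98. ]
```

View pics/top0c.png

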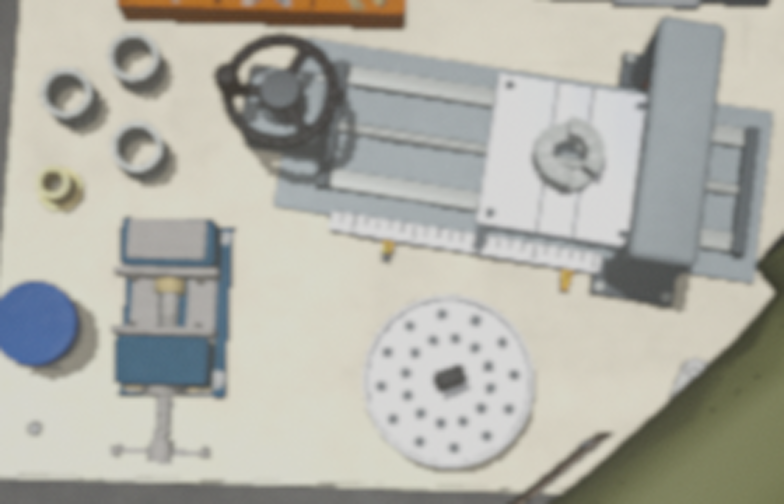

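```bash
python3 -m jog '[[1,0.0213,0,-0.0337,0,0,0],[1,0.0213,0,-0.0337,0,0,0],[1,0.0213,0,-0.0337,0,0,0],[1,0.0213,0,-0.0337,0,0,0],[1,0.0213,0,-0.0337,0,0,0],[1,0.0213,0,-0.0337,0,0,0],[1,0.0213,0,-0.0337,0,0,0],[1,0.0213,0,-0.0337,0,0,0],[1,0.0213,0,-0.0337,0,0,0],[1,0.0213,0,-0.0337,0,0,0],[1,0.0213,0,-0.0337,0,0,0],[1,0.0213,0,-0.0337,0,0,0]]' 60
python3 - <<'E'
from h import *
im,d,P=snap('wrist','w1'); st(); print(np.array(P['pose']).round(2),np.array(P['intrinsics']).round(0))
E
```

```text
t: 1.1
ee_pos: [500.5, -178.0, 404.5]
tool_rot: [0.402, 0.582, -0.581, -0.402]
force: [-0.2, -1.0, 0.8]
grip_width: 85.3
t 1.15 tcp [ 503.5 -173.9  403.2] j [ 0.044 -0.139 -0.09  -0.002 -1.62  -1.252] F [ 0.2  1.8 -2.4] w 85.17438039680414
[[-0.356 -0.    -0.935]
 [ 0.935  0.002 -0.356]
 [ 0.002 -1.    -0.   ]]
[[-3.5000e-01  8.9000e-01  3.0000e-01  4.2196e+02]
 [ 9.4000e-01  3.3000e-01  1.1000e-01 -2.0648e+02]
 [-0.0000e+00  3.2000e-01 -9.5000e-01  3.7337e+02]
 [ 0.0000e+00  0.0000e+00  0.0000e+00  1.0000e+00]] [[298.   0. 322.]
 [  0. 298. 201.]
 [  0.   0.   1.]]
```

View pics/w1.png

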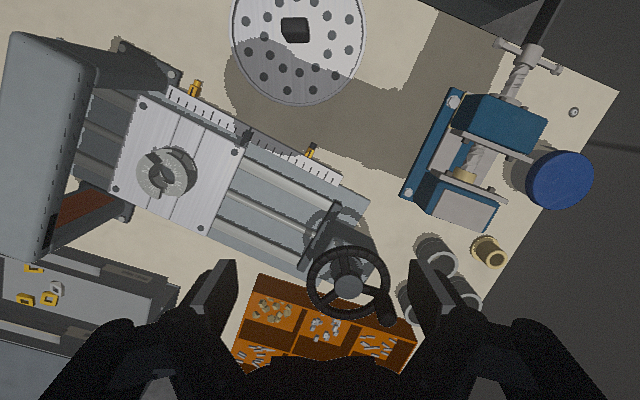

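```bash
python3 - <<'E'
from h import *
crop('w1',150,60,350,200,4,'w1c')
for n,u,v,z in [('wheel',348,286,105),('grip',388,318,137),('basket',295,30,81),('socket',165,173,53),('load',309,153,None),('coil',195,88,None),('scale1',340,182,None),('vise1',430,190,None),('vise2',500,100,None),('vise3',520,60,None),('s3',433,240,42)]:
    print(n,pix('w1',u,v),pix('w1',u,v,z))
E
```

```text
wheel [ 590.8 -113.9   99.6] [ 587.5 -115.7  105. ]
grip [587.9 -76.6 137. ] [587.8 -76.6 137. ]
basket [ 377.3 -248.6   80.1] [ 377.5 -248.4   81. ]
socket [ 574.7 -361.5    5.8] [ 555.1 -341.6   53. ]
load [ 485.4 -199.9   16. ] [ 485.4 -199.9   16. ]
coil [ 461.3 -344.2   16.2] [ 461.3 -344.2   16.2]
scale1 [ 5.097e+02 -1.492e+02 -5.000e-01] [ 5.097e+02 -1.492e+02 -5.000e-01]
vise1 [468.2 -66.2  67.8] [468.2 -66.2  67.8]
vise2 [364.1 -48.6  75.5] [364.1 -48.6  75.5]
vise3 [320.3 -37.3  51.7] [320.3 -37.3  51.7]
s3 [538.7  -3.2   9.5] [528.3 -21.4  42. ]
```

View pics/w1c.png

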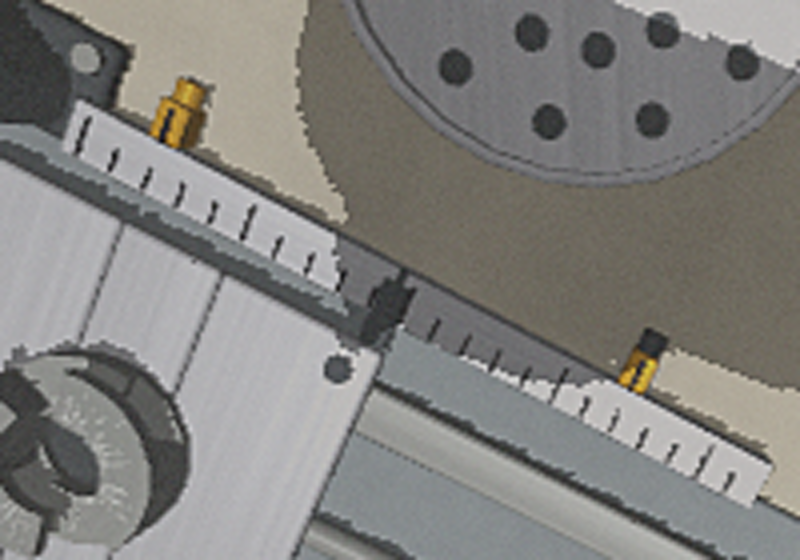

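```bash
python3 -m jog '[[0.6,0.0152,0.0158,-0.0284,0,0,0],[0.6,0.0152,0.0158,-0.0284,0,0,0],[0.6,0.0152,0.0158,-0.0284,0,0,0],[0.6,0.0152,0.0158,-0.0284,0,0,0],[0.6,0,0,0,0,0,0],[0.6,0,0,0,0,0,0]]' 60
python3 - <<'E'
from h import *
snap('wrist','w2'); go([588,-77,277])
a=pix('w1',251,128);b=pix('w1',310.5,153);c=pix('w1',192,90.5)
for z in (16,20): print([pix('w1',*q,z) for q in((251,128),(310.5,153),(192,90.5))])
print(a,b,c)
E
```

```text
t: 1.65
ee_pos: [585.2, -81.8, 339.0]
tool_rot: [-0.401, -0.581, 0.583, 0.403]
force: [0.5, -0.0, 0.5]
grip_width: 51.6
t 1.7 tcp [584.8 -82.8 340.6] j [ 0.199  0.018 -0.054  0.    -1.501 -1.409] F [ 0.  -0.4  1. ] w 51.41502766627909
[[-0.353 -0.002 -0.936]
 [ 0.936 -0.001 -0.353]
 [ 0.    -1.     0.002]]
shift mm tool [ 4.3 63.6 -5.1]
tool x yaw 110.67
[array([ 481.5, -273.3,   16. ]), array([ 484.7, -198.2,   16. ]), array([ 465.1, -346.9,   16. ])]
[array([ 480.9, -272.5,   20. ]), array([ 484. , -198.3,   20. ]), array([ 464.6, -345.3,   20. ])]
[ 481.1 -272.8   18.4] [ 484.7 -198.2   16. ] [ 465.1 -346.7   16.4]
```

View pics/w2.png

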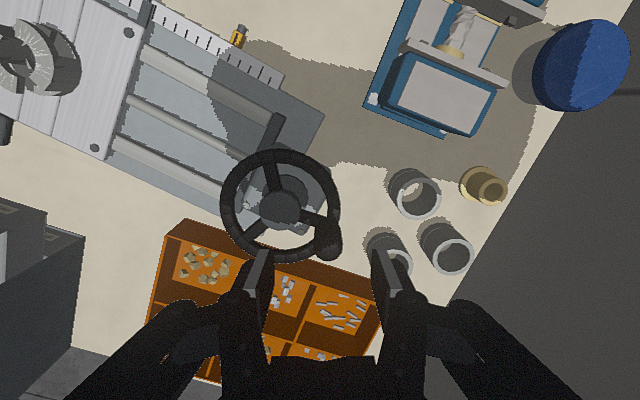

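```bash
python3 - <<'E'
from h import *
im,d,K,T=load('w2')
v,u=np.mgrid[0:400,0:640]; P=(np.stack([u,v,np.ones_like(u)],-1)@np.linalg.inv(K).T*d[...,None])@T[:3,:3].T+T[:3,3]
box=(u>200)&(u<360)&(v>130)&(v<275)&(d>0)
g=P[box&(P[...,2]>125)&(P[...,2]<145)]; print('grip',len(g),g.mean(0),g.min(0),g.max(0))
w=P[box&(P[...,2]>90)&(P[...,2]<101)]; (c,rr)=cv2.minEnclosingCircle(w[:,:2].astype(np.float32)); print('wheel',len(w),c,rr,w.mean(0),w.min(0),w.max(0))
E
```

```text
grip 761 [588.14356158 -75.91000826 134.58908931] [580.59053998 -84.86554849 125.01356802] [599.77122591 -65.51235283 138.33263874]
wheel 6271 (591.6123657226562, -112.82030487060547) 46.246307373046875 [ 587.18726031 -116.84243657   97.01286964] [ 545.62580689 -158.47995687   90.09080553] [636.7541785  -67.78276078 100.98979205]
```

```bash
python3 -m jog '[[0.6,0.005,0,-0.0075,0,0,0],[0.6,0,0.022,0,0,0,0],[0.6,0,0.021,0,0,0,0],[0.6,0,0.021,0,0,0,0],[0.6,0,0,0,0,0,0],[0,0,0,0,0,0,0],[0,0,0,0,0,0,0],[0,0,0,0,0,0,0],[0,0,0,0,0,0,0],[0,0,0,0,0,0,0]]' 40
python3 - <<'E'
from h import *
go([590,-75.3,277])
# circle rows: anticlockwise steps of 15 deg from world angle 91.5
o=r.get_obs(); M=R.from_quat(o['tool_rot']).as_matrix(); c=np.array([591.2,-113.0]); e=o['ee_pos'][:2]-c; a0=np.degrees(np.arctan2(e[1],e[0])); print(a0,np.hypot(*e))
a0=91.5
for k in range(0,25):
    A=np.radians([a0+15*k,a0+15*k+15]); p=38*np.c_[np.cos(A),np.sin(A)]; D=np.r_[p[1]-p[0],0]; t=M.T@D; print(k,t.round(1)[[0,2]],end=' ')
E
```

```text
t: 2.53
ee_pos: [590.3, -75.7, 280.1]
tool_rot: [0.403, 0.582, -0.581, -0.401]
force: [-2.9, 0.6, 6.2]
grip_width: 18.7
t 2.53 tcp [590.3 -75.7 280.1] j [ 2.090e-01  4.700e-02 -1.350e-01  1.000e-03 -1.385e+00 -1.420e+00] F [-2.9  0.6  6.2] w 18.697098834715618
[[-0.352  0.003 -0.936]
 [ 0.936 -0.    -0.352]
 [-0.001 -1.    -0.003]]
shift mm tool [0.5 3.1 0.2]
tool x yaw 110.63
91.34831946115632 37.26332713703944
0 [2.  9.7] 1 [-0.6  9.9] 2 [-3.1  9.4] 3 [-5.5  8.3] 4 [-7.4  6.6] 5 [-8.9  4.4] 6 [-9.7  2. ] 7 [-9.9 -0.6] 8 [-9.4 -3.1] 9 [-8.3 -5.5] 10 [-6.6 -7.4] 11 [-4.4 -8.9] 12 [-2.  -9.7] 13 [ 0.6 -9.9] 14 [ 3.1 -9.4] 15 [ 5.5 -8.3] 16 [ 7.4 -6.6] 17 [ 8.9 -4.4] 18 [ 9.7 -2. ] 19 [9.9 0.6] 20 [9.4 3.1] 21 [8.3 5.5] 22 [6.6 7.4] 23 [4.4 8.9] 24 [2.  9.7]
```

```bash
python3 -m jog '[[0,0.002,0,0.0097,0,0,0],[0,-0.0006,0,0.0099,0,0,0],[0,-0.0031,0,0.0094,0,0,0],[0,-0.0055,0,0.0083,0,0,0],[0,-0.0074,0,0.0066,0,0,0],[0,-0.0089,0,0.0044,0,0,0]]'
python3 -c "
from h import *
o,M=st(); e=o['ee_pos'][:2]-np.array([591.2,-113.0]); print(np.degrees(np.arctan2(e[1],e[0])),np.hypot(*e))"
```

```text
t: 3.03
ee_pos: [553.1, -114.1, 280.2]
tool_rot: [0.403, 0.583, -0.58, -0.401]
force: [-0.5, 4.5, 6.2]
grip_width: 18.9
t 3.03 tcp [ 553.1 -114.1  280.2] j [ 1.520e-01 -3.400e-02 -2.160e-01 -1.000e-03 -1.385e+00 -1.361e+00] F [-0.5  4.5  6.2] w 18.856137799513697
[[-0.353  0.004 -0.935]
 [ 0.935  0.002 -0.353]
 [ 0.    -1.    -0.004]]
-178.35705453949873 38.140731547042854
```

```bash
python3 -m jog '[[0,-0.0097,0,0.002,0,0,0],[0,-0.0099,0,-0.0006,0,0,0],[0,-0.0094,0,-0.0031,0,0,0],[0,-0.0083,0,-0.0055,0,0,0],[0,-0.0066,0,-0.0074,0,0,0],[0,-0.0044,0,-0.0089,0,0,0],[0,-0.002,0,-0.0097,0,0,0],[0,0.0006,0,-0.0099,0,0,0],[0,0.0031,0,-0.0094,0,0,0],[0,0.0055,0,-0.0083,0,0,0],[0,0.0074,0,-0.0066,0,0,0],[0,0.0089,0,-0.0044,0,0,0]]'
python3 -m jog '[[0,0.0097,0,-0.002,0,0,0],[0,0.0099,0,0.0006,0,0,0],[0,0.0094,0,0.0031,0,0,0],[0,0.0083,0,0.0055,0,0,0],[0,0.0066,0,0.0074,0,0,0],[0,0.0044,0,0.0089,0,0,0],[0,0.002,0,0.0097,0,0,0],[0,-0.0006,0,0.0099,0,0,0],[0,-0.0031,0,0.0094,0,0,0],[0,-0.0055,0,0.0083,0,0,0],[0,-0.0074,0,0.0066,0,0,0],[0,-0.0089,0,0.0044,0,0,0]]'
python3 -m jog '[[0,-0.0097,0,0.002,0,0,0],[0,-0.0099,0,-0.0006,0,0,0],[0,-0.0094,0,-0.0031,0,0,0],[0,-0.0083,0,-0.0055,0,0,0],[0,-0.0066,0,-0.0074,0,0,0],[0,-0.0044,0,-0.0089,0,0,0],[0,0,0,0,0,0,0],[0,0,0,0,0,0,0]]'
python3 -c "
from h import *
snap('wrist','w3')
o,M=st(); e=o['ee_pos'][:2]-np.array([591.2,-113.0]); print(np.degrees(np.arctan2(e[1],e[0])),np.hypot(*e)); print(proj('w3',[484.7,-198.2,16]))
crop('w3',120,0,320,140,4,'w3c')"
```

```text
t: 4.03
ee_pos: [629.5, -113.8, 280.2]
tool_rot: [-0.404, -0.581, 0.582, 0.401]
force: [-3.0, -5.1, 6.6]
grip_width: 18.5
t: 5.03
ee_pos: [553.1, -114.1, 280.2]
tool_rot: [0.403, 0.583, -0.58, -0.401]
force: [-0.3, 4.7, 6.4]
grip_width: 18.8
t: 5.7
ee_pos: [593.1, -151.7, 280.2]
tool_rot: [0.404, 0.582, -0.581, -0.401]
force: [0.4, 1.7, 4.8]
grip_width: 19.1
t 5.75 tcp [ 593.1 -151.6  280.2] j [ 7.700e-02  9.100e-02 -8.900e-02  1.000e-03 -1.386e+00 -1.288e+00] F [2.3 0.7 4.4] w 18.729708004292416
[[-0.352  0.005 -0.936]
 [ 0.936 -0.001 -0.352]
 [-0.002 -1.    -0.005]]
-87.23440861455256 38.68706106856658
[314.  45.]
```

View pics/w3c.png

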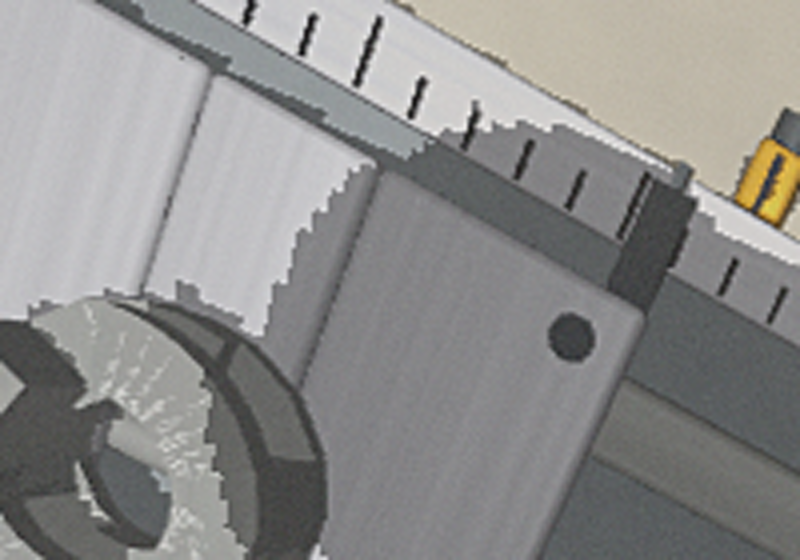

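```bash
python3 - <<'E'
from h import *
for q in((290.7,42.5),(311.5,46.7)): print(pix('w3',*q),pix('w3',*q,16),pix('w3',*q,18.4))
# ticks
for q in((410,98),(472,127),(525,158),(577,190),(730,275),(777,305)): print(pix('w3',120+q[0]/4,q[1]/4,14))
E
```

```text
[ 489.4 -213.3   20.9] [ 488.9 -214.    16. ] [ 489.2 -213.7   18.4]
[ 486.4 -199.5   16.6] [ 486.3 -199.5   16. ] [ 486.6 -199.3   18.4]
[ 494.6 -262.1   14. ]
[ 495.2 -250.8   14. ]
[ 496.6 -240.8   14. ]
[ 498.2 -230.8   14. ]
[ 501.8 -200.9   14. ]
[ 503.5 -191.3   14. ]
```

```bash
python3 -m jog '[[0,-0.002,0,-0.0097,0,0,0],[0,0.0006,0,-0.0099,0,0,0],[0,0.0031,0,-0.0094,0,0,0],[0,0.0055,0,-0.0083,0,0,0],[0,0.0074,0,-0.0066,0,0,0],[0,0.0089,0,-0.0044,0,0,0],[0,0.0097,0,-0.002,0,0,0],[0,0.0099,0,0.0006,0,0,0],[0,0,0,0,0,0,0],[0,0,0,0,0,0,0],[1,0,0,0,0,0,0],[1,0,0,0,0,0,0]]'
python3 -m jog '[[1,0,0,0,0,0,0],[1,0,0,0,0,0,0],[1,0,-0.03,0,0,0,0],[1,0,-0.04,0,0,0,0],[1,-0.02,-0.02,0.01,0,0,0],[1,0,0,0,0,0,0]]'
python3 -c "
from h import *
snap('wrist','w4');st(); u,v=proj('w4',[486.3,-199.5,16]).astype(int);print(u,v); u=max(100,min(540,u)); v=max(70,min(330,v));print(u-100,v-70)
crop('w4',u-100,v-70,u+100,v+70,4,'w4c')"
```

```text
t: 6.75
ee_pos: [623.4, -93.9, 277.5]
tool_rot: [0.402, 0.582, -0.581, -0.403]
force: [0.6, -0.1, 0.9]
grip_width: 42.3
t: 7.25
ee_pos: [621.2, -118.4, 374.4]
tool_rot: [0.406, 0.582, -0.58, -0.4]
force: [-0.4, -0.2, 1.4]
grip_width: 85.8
t 7.3 tcp [ 621.2 -117.4  371. ] j [ 1.300e-01  1.220e-01  1.100e-01  1.000e-03 -1.553e+00 -1.342e+00] F [ 0.1  0.3 -0.7] w 85.50299231014743
[[-0.351  0.006 -0.936]
 [ 0.936 -0.    -0.351]
 [-0.002 -1.    -0.005]]
293 16
193 0
```

View pics/w4c.png

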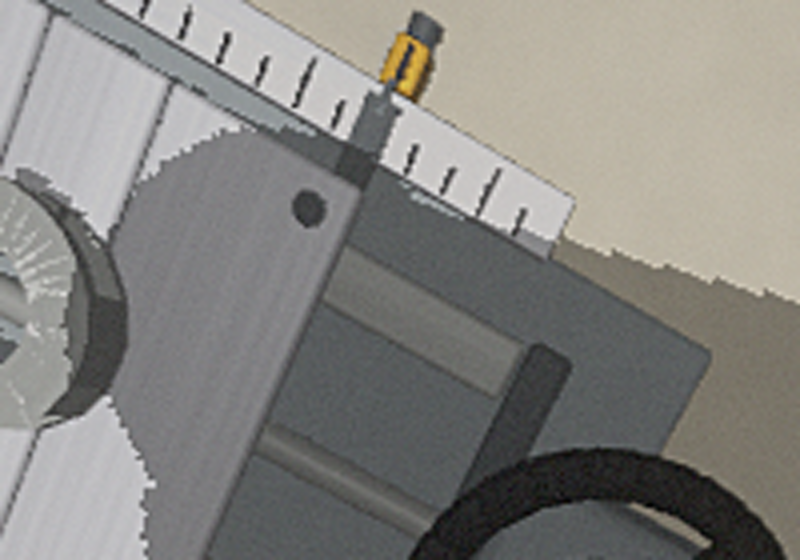

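```bash
python3 -m jog '[[1,-0.0053,0.006,0.0392,0,0,0],[1,-0.0053,0.006,0.0392,0,0,0],[1,-0.0053,0.006,0.0392,0,0,0],[1,-0.0053,0.006,0.0392,0,0,0],[1,-0.0053,0.006,0.0392,0,0,0],[1,-0.0053,0.006,0.0392,0,0,0],[1,-0.0053,0.006,0.0392,0,0,0],[1,0,0,0,0,0,0]]'
python3 -c "
from h import *
for q in((290,21.2),(293.5,19.5)): print(pix('w4',*q),pix('w4',*q,16))
snap('wrist','w5');go([377.3,-248.5,330])
im,d,K,T=load('w5'); v,u=np.mgrid[0:400,0:640]; P=(np.stack([u,v,np.ones_like(u)],-1)@np.linalg.inv(K).T*d[...,None])@T[:3,:3].T+T[:3,3]
m=(d>0)&(P[...,2]>72)&(P[...,2]<90)&(np.hypot(P[...,0]-377,P[...,1]+248)<40); g=P[m]; print(len(g),cv2.minAreaRect(g[:,:2].astype(np.float32)),g.mean(0))
crop('w5',160,60,480,300,2.5,'w5c')"
```

```text
t: 7.97
ee_pos: [373.0, -249.0, 323.6]
tool_rot: [-0.402, -0.581, 0.581, 0.404]
force: [0.9, -0.8, -0.3]
grip_width: 85.5
[ 491.6 -200.4   20.7] [ 490.8 -201.2   16. ]
[ 488.2 -198.6   15.6] [ 488.3 -198.5   16. ]
t 8.02 tcp [ 374.9 -248.3  324.3] j [-1.330e-01 -3.740e-01 -4.250e-01 -1.000e-03 -1.520e+00 -1.081e+00] F [-0.6  0.1 -0. ] w 85.3777852156959
[[-0.349 -0.001 -0.937]
 [ 0.937  0.001 -0.349]
 [ 0.001 -1.     0.001]]
shift mm tool [-1.  -5.7 -2.2]
tool x yaw 110.45
579 ((373.6571960449219, -250.98336791992188), (13.589138984680176, 23.390413284301758), 20.042593002319336) [ 372.61758689 -251.3356719    79.33552527]
```

View pics/w5c.png

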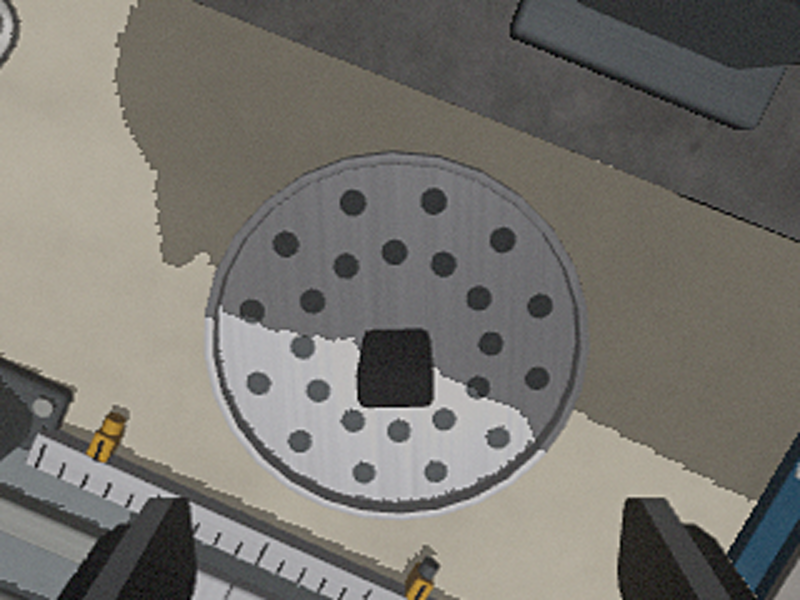

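```bash
python3 -m jog '[[1,-0.0066,-0.0152,-0.0338,0,0,0],[1,-0.0066,-0.0152,-0.0338,0,0,0],[1,-0.0066,-0.0152,-0.0338,0,0,0],[1,-0.0066,-0.0152,-0.0338,0,0,0],[1,-0.0066,-0.0152,-0.0338,0,0,0],[1,0,0,0,0,-7,0],[1,0,0,0,0,-7,0],[1,0,0,0,0,-7,0],[1,0,0,0,0,-7,0],[1,0,0,0,0,-7,0],[1,0,0,0,0,-7,0],[1,0,0,0,0,-7,0]]'
python3 -m jog '[[1,0,0,0,0,-7,0],[1,0,0,0,0,-7,0],[1,0,0,0,0,-7,0],[1,0,0,0,0,-7,0],[1,0,0,0,0,-7,0],[1,0,0,0,0,-6,0],[1,0,0,0,0,0,0],[1,0,0,0,0,0,0]]'
cat >> h.py <<'E'
def cloud(fn):
    im,d,K,T=load(fn); v,u=np.mgrid[0:400,0:640]; P=(np.stack([u,v,np.ones_like(u)],-1)@np.linalg.inv(K).T*d[...,None])@T[:3,:3].T+T[:3,3]; P[d<=0]=np.nan; return P
def circ(P,c,R0,z0,z1):
    "min circle of points in a height band near c"
    m=(P[...,2]>z0)&(P[...,2]<z1)&(np.hypot(P[...,0]-c[0],P[...,1]-c[1])<R0); g=P[m]
    return len(g),cv2.minEnclosingCircle(g[:,:2].astype(np.float32)),g[:,2].mean().round(1),m
E
python3 -c "
from h import *
print('basket rim',circ(cloud('w5'),(375,-250),80,34,52)[:3])
snap('wrist','w6');go([377.3,-248.5,330],20)
P=cloud('w6'); n,c,z,m=circ(P,(565,-270),45,47,58); print('socket',n,c,z); c=c[0]
v,u=np.nonzero(m); print(u.min(),u.max(),v.min(),v.max(), proj('w6',[*c,53]))
u,v=proj('w6',[*c,53]).astype(int);u=max(80,min(560,u)); v=max(60,min(340,v));print(u-80,v-60)
crop('w6',u-80,v-60,u+80,v+60,5,'w6c')"
```

```text
t: 9.02
ee_pos: [548.0, -218.1, 400.0]
tool_rot: [0.122, 0.696, -0.696, -0.123]
force: [-0.4, 0.3, -0.4]
grip_width: 85.6
t: 9.68
ee_pos: [547.7, -218.3, 400.4]
tool_rot: [-0.126, 0.696, -0.696, 0.125]
force: [0.5, 0.3, 0.3]
grip_width: 85.4
basket rim (16946, ((374.4234313964844, -250.96192932128906), 68.13097381591797), np.float64(37.6))
t 9.73 tcp [ 547.6 -218.4  400.6] j [-0.04   0.013  0.049 -0.    -1.609  0.397] F [ 0.2  1.1 -0. ] w 85.08264355694483
[[-0.937 -0.001  0.349]
 [-0.349  0.    -0.937]
 [ 0.001 -1.    -0.001]]
shift mm tool [170.   70.8 -31.2]
tool x yaw -159.55
turn about tool z (deg) 0.4486935829112326
socket 1356 ((570.541015625, -272.1202087402344), 28.198875427246094) 52.5
294 344 94 150 [319.3 123.1]
239 63
```

View pics/w6c.png

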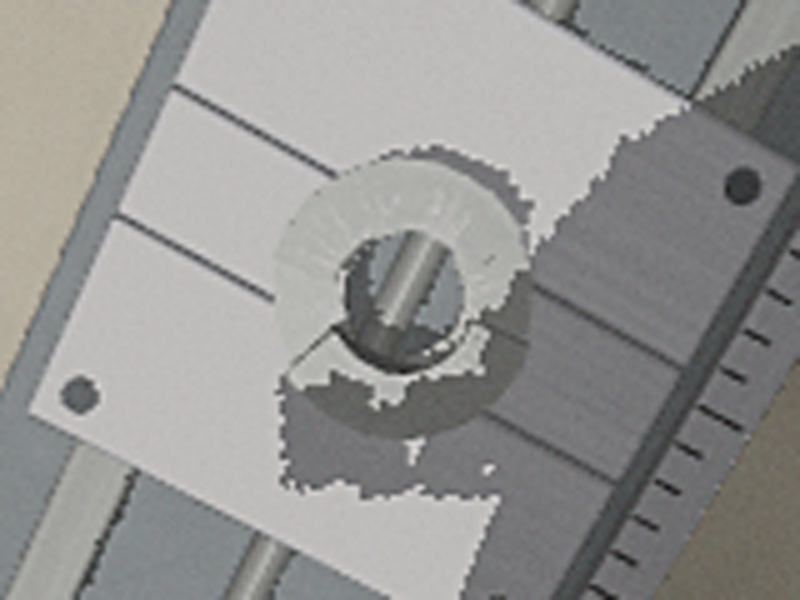

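```bash
python3 -m jog '[[1,0.029,0.0167,-0.005,0,0.5,0],[0.6,0.029,0.0167,-0.005,0,0,0],[0.6,0.029,0.0167,-0.005,0,0,0],[0.6,0.029,0.0167,-0.005,0,0,0],[0.6,0.029,0.0167,-0.005,0,0,0],[0.6,0.029,0.0167,-0.005,0,0,0],[0.6,0,0,0,0,0,0],[0.6,0,0,0,0,0,0],[0.6,0,0,0,0,0,0]]'
python3 -c "
from h import *
snap('wrist','w7')
P=cloud('w7');m=(P[...,2]>76)&(P[...,2]<90)&(np.hypot(P[...,0]-375,P[...,1]+251)<40); g=P[m]; print(len(g),cv2.minAreaRect(g[:,:2].astype(np.float32)))
print(circ(P,(375,-250),80,34,52)[:3]); go([374.2,-251,222],20)
"
```

```text
t: 10.48
ee_pos: [373.8, -250.7, 302.0]
tool_rot: [0.123, -0.696, 0.697, -0.123]
force: [1.4, 0.3, 0.1]
grip_width: 51.1
611 ((374.8112487792969, -251.52650451660156), (13.415746688842773, 23.332965850830078), 20.359935760498047)
(19828, ((374.47674560546875, -250.93202209472656), 68.0032730102539), np.float64(37.4))
t 10.53 tcp [ 374.2 -250.7  302.2] j [-0.139 -0.368 -0.462  0.    -1.476  0.489] F [-0.4 -0.   0.2] w 51.402992851224646
[[-0.939  0.001  0.343]
 [-0.343 -0.001 -0.939]
 [-0.001 -1.     0.001]]
shift mm tool [ 0.2 80.2  0.2]
tool x yaw -159.94
turn about tool z (deg) 0.06048955695035829
```

```bash
python3 -m jog '[[0.6,0,0.027,0,0,0,0],[0.6,0,0.027,0,0,0,0],[0.6,0,0.026,0,0,0,0],[0.6,0,0,0,0,0,0],[0,0,0,0,0,0,0],[0,0,0,0,0,0,0],[0,0,0,0,0,0,0],[0,0,0,0,0,0,0],[0,0,0,0,0,0,0],[0,0,0,0,0,0,0]]' 90
python3 -m jog '[[0,0,-0.02,0,0,0,0],[0,0,-0.03,0,0,0,0],[0,0,-0.03,0,0,0,0],[0,0,-0.03,0,0,0,0],[0,0,0,0,0,0,0],[0,0,0,0,0,0,0]]'
python3 -c "
from h import *
go([570.5,-272.1,330],117.5)
"
```

```text
t: 11.37
ee_pos: [374.2, -251.0, 223.7]
tool_rot: [0.122, -0.695, 0.697, -0.125]
force: [-0.3, 0.5, 6.5]
grip_width: 12.6
t: 11.87
ee_pos: [373.6, -250.6, 332.7]
tool_rot: [0.122, -0.696, 0.696, -0.125]
force: [0.0, 0.1, -5.4]
grip_width: 12.7
t 11.87 tcp [ 373.6 -250.6  332.7] j [-1.390e-01 -3.760e-01 -4.120e-01 -1.000e-03 -1.532e+00  4.900e-01] F [ 0.   0.1 -5.4] w 12.674361550053872
[[-0.939  0.003  0.344]
 [-0.344  0.    -0.939]
 [-0.003 -1.     0.001]]
shift mm tool [-177.5    3.3   87.9]
tool x yaw -159.89
turn about tool z (deg) 82.60817745737938
```

```bash
python3 -m jog '[[0,-0.0355,0,0.0176,0,0,0],[0,-0.0355,0,0.0176,0,0,0],[0,-0.0355,0,0.0176,0,0,0],[0,-0.0355,0,0.0176,0,0,0],[0,-0.0355,0,0.0176,0,0,0],[0,0,0,0,0,6.5,0],[0,0,0,0,0,7,0],[0,0,0,0,0,7,0],[0,0,0,0,0,7,0],[0,0,0,0,0,7,0],[0,0,0,0,0,7,0],[0,0,0,0,0,7,0]]'
python3 -m jog '[[0,0,0,0,0,7,0],[0,0,0,0,0,7,0],[0,0,0,0,0,7,0],[0,0,0,0,0,7,0],[0,0,0,0,0,6,0],[0,0,0,0,0,0,0],[0,0,0,0,0,0,0],[0,0,0,0,0,0,0]]'
python3 -c "
from h import *
snap('wrist','w8')
P=cloud('w8');
n,c,z,m=circ(P,(570,-272),80,128,160);print(n,c,z);go([570.5,-272.1,253],117.5)
print(circ(P,(570,-272),90,20,27)[:3])
"
```

```text
t: 12.87
ee_pos: [570.1, -272.0, 328.2]
tool_rot: [0.174, 0.685, -0.685, -0.177]
force: [-0.5, 0.1, -4.3]
grip_width: 13.0
t: 13.53
ee_pos: [570.3, -272.2, 329.9]
tool_rot: [-0.365, -0.605, 0.606, 0.366]
force: [-0.5, 0.0, -4.2]
grip_width: 12.7
31026 ((568.5322875976562, -271.7831115722656), 68.13947296142578) 143.6
t 13.58 tcp [ 570.3 -272.2  330.3] j [-0.129  0.129  0.044 -0.    -1.487 -0.957] F [ 0.1 -0.3 -4. ] w 12.704121486122073
[[-0.466 -0.001 -0.885]
 [ 0.885  0.001 -0.466]
 [ 0.001 -1.     0.001]]
shift mm tool [-0.1 77.3 -0.3]
tool x yaw 117.76
turn about tool z (deg) 0.2560381226866326
(1592, ((526.3832397460938, -298.7344665527344), 40.66592788696289), np.float64(23.6))
```

View pics/w8.png

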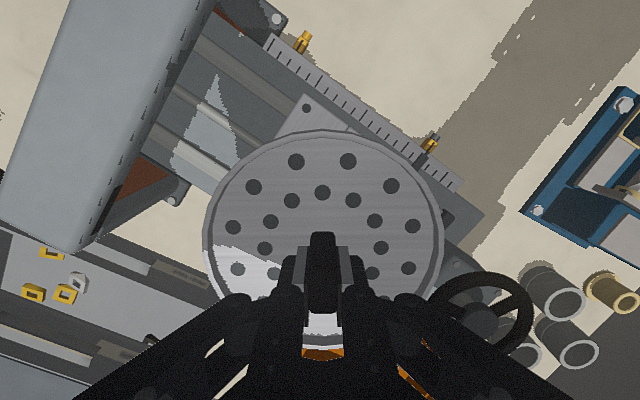

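```bash
python3 -m jog '[[0,-0.0007,0.015,-0.0014,0,0.2,0],[0,0,0.02,0,0,0,0],[0,0,0.018,0,0,0,0],[0,0,0.004,0,0,0,0],[0,0,0.004,0,0,0,0],[0,0,0,0,0,0,0]]'
python3 -m jog '[[0,0,0.003,0,0,0,0],[0,0,0.003,0,0,0,0],[0,0,0.003,0,0,0,0],[0,0,0,0,0,0,0]]'
python3 -c "
from h import *
st()"
```

```text
t: 14.08
ee_pos: [571.9, -272.3, 270.2]
tool_rot: [-0.367, -0.604, 0.605, 0.367]
force: [1.1, -0.2, -4.3]
grip_width: 12.5
t: 14.42
ee_pos: [571.8, -272.2, 260.8]
tool_rot: [0.367, 0.604, -0.604, -0.367]
force: [-0.9, -0.4, -4.8]
grip_width: 12.8
t 14.42 tcp [ 571.8 -272.2  260.8] j [-0.129  0.158 -0.052 -0.    -1.362 -0.963] F [-0.9 -0.4 -4.8] w 12.7831503062573
[[-0.46  -0.    -0.888]
 [ 0.888  0.    -0.46 ]
 [ 0.001 -1.     0.   ]]
```

```bash
python3 -m jog '[[0,0,0.003,0,0,0,0],[0,0,0.003,0,0,0,0],[0,0,0.002,0,0,0,0],[0,0,0,0,0,0,0]]'
python3 -m jog '[[0,0,0.001,0,0,0,0],[0,0,0.001,0,0,0,0],[0,0,0,0,0,0,0]]'

```

```text
t: 14.75
ee_pos: [571.9, -272.3, 253.2]
tool_rot: [-0.367, -0.604, 0.604, 0.367]
force: [0.6, -1.8, -4.1]
grip_width: 12.6
t: 15.0
ee_pos: [572.0, -272.2, 252.9]
tool_rot: [-0.368, -0.604, 0.604, 0.367]
force: [-3.5, 2.6, 4.5]
grip_width: 12.5
```

```bash
python3 -m jog '[[0,0,0,0,0,5,0],[0,0,0,0,0,5,0],[0,0,0,0,0,5,0],[0,0,0,0,0,5,0],[0,0,0,0,0,0,0]]'
python3 -m jog '[[0,0,0,0,0,5,0],[0,0,0,0,0,5,0],[0,0,0,0,0,5,0],[0,0,0,0,0,5,0],[0,0,0,0,0,0,0]]'
python3 -c "
from h import *
o,M=st(); print(o['torque'])"
```

```text
t: 15.42
ee_pos: [572.3, -272.8, 252.9]
tool_rot: [0.469, 0.531, -0.53, -0.466]
force: [-0.1, -0.8, 3.4]
grip_width: 12.9
t: 15.83
ee_pos: [572.2, -272.8, 252.9]
tool_rot: [0.553, 0.442, -0.442, -0.551]
force: [0.2, -0.5, 4.2]
grip_width: 12.7
t 15.83 tcp [ 572.2 -272.8  252.9] j [-1.290e-01  1.620e-01 -6.200e-02  1.000e-03 -1.344e+00 -1.662e+00] F [ 0.2 -0.5  4.2] w 12.651927309697657
[[ 0.218  0.002 -0.976]
 [ 0.976 -0.002  0.218]
 [-0.001 -1.    -0.003]]
[-0.36749197  0.11555344 -0.08914258]
```

```bash
python3 -m jog '[[0,0,0,0,0,5,0],[0,0,0,0,0,5,0],[0,0,0,0,0,5,0],[0,0,0,0,0,5,0],[0,0,0,0,0,5,0],[0,0,0,0,0,5,0],[0,0,0,0,0,0,0]]'
python3 -m jog '[[0,0,0.0015,0,0,0,0],[0,0,0.0015,0,0,0,0],[0,0,0.0015,0,0,0,0],[0,0,0,0,0,0,0]]'
python3 -c "
from h import *
o,M=st(); print(o['torque']); print(np.degrees(np.arctan2(M[1,0],M[0,0])))"
```

```text
t: 16.42
ee_pos: [571.6, -272.0, 249.9]
tool_rot: [-0.647, -0.284, 0.285, 0.648]
force: [-0.1, -0.5, -3.4]
grip_width: 12.7
t: 16.75
ee_pos: [571.7, -272.2, 247.8]
tool_rot: [0.647, 0.285, -0.286, -0.647]
force: [-3.6, 2.3, 4.7]
grip_width: 12.6
t 16.75 tcp [ 571.7 -272.2  247.8] j [-0.129  0.164 -0.068  0.    -1.338 -2.182] F [-3.6  2.3  4.7] w 12.59360985532932
[[ 0.674 -0.    -0.738]
 [ 0.738 -0.     0.674]
 [-0.    -1.     0.   ]]
[0.71327792 1.57527519 0.07031314]
47.597487083193904
```

```bash
python3 -m jog '[[0.5,0,0,0,0,0,0],[0.5,0,0,0,0,0,0],[0.5,0,0,0,0,0,0],[0.5,0,0,0,0,0,0],[0.6,0,-0.02,0,0,0,0],[0.6,0,-0.04,0,0,0,0],[1,0,-0.04,0,0,0,0],[1,0,0,0,0,-7,0],[1,0,0,0,0,-7,0],[1,0,0,0,0,-7,0],[1,0,0,0,0,-7,0],[1,0,0,0,0,-7,0]]'
python3 -m jog '[[1,0,-0.02,0,0,-7,0],[1,0,-0.02,0,0,-7,0],[1,0,0,0,0,0,0]]'
python3 -c "
from h import *
snap('wrist','w9');st();P=cloud('w9')
n,c,z,m=circ(P,(570,-272),75,50,75);print(n,c,z)
g=P[m]; A=np.c_[g[:,:2]-[570,-272],np.ones(len(g))]; k=np.abs(g[:,2]-np.median(g[:,2]))<3; print(np.linalg.lstsq(A[k],g[k,2],rcond=None)[0])
m=(P[...,2]>99)&(P[...,2]<112)&(np.hypot(P[...,0]-570,P[...,1]+272)<30);print(cv2.minAreaRect(P[m][:,:2].astype(np.float32)),P[m][:,2].mean())
"
```

```text
t: 17.75
ee_pos: [572.0, -272.3, 346.7]
tool_rot: [0.53, 0.468, -0.467, -0.53]
force: [0.3, 0.5, -0.5]
grip_width: 85.4
t: 18.0
ee_pos: [572.1, -272.7, 391.7]
tool_rot: [0.472, 0.529, -0.528, -0.467]
force: [-0.4, -0.4, 2.4]
grip_width: 85.5
t 18.05 tcp [ 572.1 -272.5  389.7] j [-1.290e-01  1.260e-01  1.480e-01  1.000e-03 -1.588e+00 -1.329e+00] F [0.4 0.4 0.4] w 85.41185310866842
[[-0.113  0.005 -0.994]
 [ 0.994 -0.002 -0.113]
 [-0.002 -1.    -0.004]]
12975 ((570.887939453125, -271.53326416015625), 68.12882232666016) 61.6
[2.39774784e-03 3.92489587e-04 6.05969182e+01]
((570.5520629882812, -271.5253601074219), (14.401603698730469, 23.811447143554688), 50.823062896728516) 103.79773638807528
```

```bash
python3 -m jog '[[1,0.0387,0,-0.0044,0,0,0],[1,0.0387,0,-0.0044,0,0,0],[1,0.0387,0,-0.0044,0,0,0],[1,0.0387,0,-0.0044,0,0,0],[1,0.0387,0,-0.0044,0,0,0],[1,0.0387,0,-0.0044,0,0,0],[1,0.0387,0,-0.0044,0,0,0],[1,0,0,0,0,0,0],[1,0,0,0,0,0,0]]'
cat >> h.py <<'E'
def sleeves(fn):
    P=cloud(fn); m=(P[...,2]>37)&(P[...,2]<50)&(P[...,1]>-60)&(P[...,0]<665)&(P[...,0]>500)
    n,L,S,_=cv2.connectedComponentsWithStats(m.astype(np.uint8))
    for i in range(1,n):
        if S[i,4]>60: g=P[L==i]; c,q=cv2.minEnclosingCircle(g[:,:2].astype(np.float32)); print(np.round(c,1),round(q,1),S[i],g[:,2].mean().round(1))
E
python3 -c "
from h import *
snap('wrist','w10');st();sleeves('w10')"
```

```text
t: 18.8
ee_pos: [572.2, 2.5, 386.0]
tool_rot: [-0.47, -0.528, 0.528, 0.471]
force: [-0.5, -0.4, 0.3]
grip_width: 85.1
t 18.85 tcp [572.2   1.2 386.2] j [ 0.353 -0.035 -0.023 -0.    -1.583 -1.81 ] F [-0.9  0.6 -0. ] w 85.32393093068416
[[-0.113 -0.001 -0.994]
 [ 0.994 -0.    -0.113]
 [ 0.    -1.     0.001]]
[556.4   6. ] 21.4 [307 147  40  39 540] 41.3
[600.2  66. ] 21.6 [356 192  39  37 513] 41.2
[632.4  13.3] 21.6 [307 214  37  35 491] 41.2
```

View pics/w10.png

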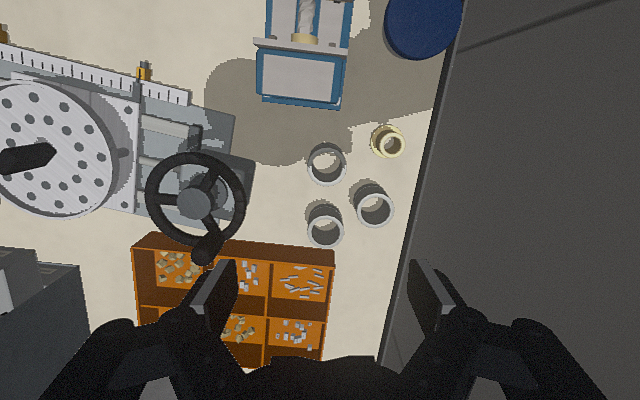

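```bash
python3 -m jog '[[0.65,0.0066,0,0.0152,0,0,0],[0.65,0,0.04,0,0,0,0],[0.65,0,0.04,0,0,0,0],[0.65,0,0.04,0,0,0,0],[0.65,0,0.02,0,0,0,0],[0.65,0,0,0,0,0,0],[0.65,0,0,0,0,0,0]]' 60
python3 -c "
from h import *
go([556.4,6,182],96.5); snap('wrist','w11'); sleeves('w11')"
```

```text
t: 19.43
ee_pos: [556.4, 4.0, 246.4]
tool_rot: [-0.472, -0.526, 0.527, 0.472]
force: [0.0, 0.7, 1.0]
grip_width: 55.6
t 19.43 tcp [556.4   4.  246.4] j [ 3.680e-01 -3.500e-02 -2.800e-01  1.000e-03 -1.328e+00 -1.829e+00] F [0.  0.7 1. ] w 55.64742929337721
[[-0.11  -0.002 -0.994]
 [ 0.994 -0.001 -0.11 ]
 [-0.001 -1.     0.002]]
shift mm tool [ 2.1 64.4 -0.4]
tool x yaw 96.31
turn about tool z (deg) -0.18798005349015057
[556.3   5.7] 21.7 [ 292  204   66   63 1549] 41.2
[587.4  78.5] 12.1 [413 273  22  28 189] 41.1
[605.7  50.5] 13.3 [372 289  13  34 184] 41.4
[632.2  13.5] 22.1 [ 294  304   59   52 1303] 40.9
```

```bash
python3 -m jog '[[0.65,0.0018,0.02,0,0,0,0],[0.65,0,0.022,0,0,0,0],[0.65,0,0.022,0,0,0,0],[0.65,0,0,0,0,0,0],[0.2,0,0,0,0,0,0],[0.2,0,0,0,0,0,0],[0.2,0,0,0,0,0,0],[0.2,0,0,0,0,0,0],[0.2,0,0,0,0,0,0]]' 60
python3 -m jog '[[0.2,0,-0.03,0,0,0,0],[0.2,0,-0.04,0,0,0,0],[0.2,0,-0.04,0,0,0,0],[0.2,0,-0.04,0,0,0,0],[0.2,0,-0.01,0,0,0,0],[0.2,0,0,0,0,0,0]]'
python3 -c "
from h import *
go([531.6,-276,340],96.5)"
```

```text
t: 20.23
ee_pos: [557.0, 7.2, 185.1]
tool_rot: [0.472, 0.528, -0.526, -0.47]
force: [-0.8, 1.3, 5.5]
grip_width: 41.7
t: 20.73
ee_pos: [556.7, 7.0, 348.2]
tool_rot: [0.473, 0.53, -0.525, -0.469]
force: [0.5, -0.3, -1.2]
grip_width: 41.5
t 20.73 tcp [556.7   7.  348.2] j [ 3.740e-01 -7.800e-02 -1.350e-01  1.000e-03 -1.506e+00 -1.832e+00] F [ 0.5 -0.3 -1.2] w 41.47865824207859
[[-0.112  0.008 -0.994]
 [ 0.994  0.002 -0.112]
 [ 0.001 -1.    -0.008]]
shift mm tool [-278.4    7.5   56.7]
tool x yaw 96.42
turn about tool z (deg) -0.07794839427323552
```

```bash
python3 -m jog '[[0.2,-0.0398,0,0.0081,0,0,0],[0.2,-0.0398,0,0.0081,0,0,0],[0.2,-0.0398,0,0.0081,0,0,0],[0.2,-0.0398,0,0.0081,0,0,0],[0.2,-0.0398,0,0.0081,0,0,0],[0.2,-0.0398,0,0.0081,0,0,0],[0.2,-0.0398,0,0.0081,0,0,0],[0.2,0,0.03,0,0,0,0],[0.2,0,0.02,0,0,0,0],[0.2,0,0,0,0,0,0],[0.2,0,0,0,0,0,0]]'
python3 -c "
from h import *
snap('wrist','w12');go([531.6,-276,248],96.5);P=cloud('w12')
print(circ(P,(570,-272),75,55,73)[:3]); k=circ(P,(530,-276),40,135,155);print(k[:3])"
```

```text
t: 21.65
ee_pos: [530.6, -276.1, 291.0]
tool_rot: [-0.47, -0.526, 0.528, 0.473]
force: [0.3, 0.1, -0.4]
grip_width: 41.8
t 21.7 tcp [ 531.1 -276.1  293.1] j [-1.450e-01  5.200e-02 -1.060e-01  1.000e-03 -1.413e+00 -1.314e+00] F [-0.2  0.  -0.8] w 41.00038317972349
[[-0.112 -0.001 -0.994]
 [ 0.994 -0.001 -0.112]
 [-0.    -1.     0.001]]
shift mm tool [ 0.  45.1 -0.5]
tool x yaw 96.44
turn about tool z (deg) -0.05646597644400231
(10229, ((570.397705078125, -271.2948913574219), 68.2518539428711), np.float64(62.6))
(6338, ((522.6123046875, -276.1181335449219), 34.432064056396484), np.float64(144.8))
```

View pics/w12.png

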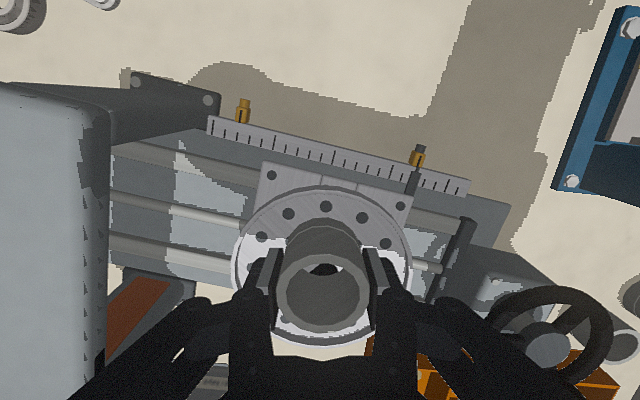

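```bash
python3 -m jog '[[0.2,0,0.02,0,0,0,0],[0.2,0,0.012,0,0,0,0],[0.2,0,0.006,0,0,0,0],[0.2,0,0.003,0,0,0,0],[0.2,0,0,0,0,0,0]]'
python3 -m jog '[[0.2,0,0.0015,0,0,0,0],[0.2,0,0.0015,0,0,0,0],[0.2,0,0,0,0,0,0]]'
```

```text
t: 22.12
ee_pos: [531.1, -275.9, 251.6]
tool_rot: [-0.471, -0.527, 0.527, 0.471]
force: [0.1, 0.2, -1.1]
grip_width: 41.5
t: 22.37
ee_pos: [531.1, -276.1, 249.1]
tool_rot: [0.471, 0.527, -0.527, -0.471]
force: [-0.0, -0.7, -1.7]
grip_width: 41.7
```

```bash
python3 -m jog '[[0.2,0,0.0015,0,0,0,0],[0.2,0,0.0015,0,0,0,0],[0.2,0,0,0,0,0,0]]'
python3 -m jog '[[0.2,0,0.001,0,0,0,0],[0.2,0,0.001,0,0,0,0],[0.2,0,0,0,0,0,0]]'
```

```text
t: 22.62
ee_pos: [531.1, -276.2, 246.0]
tool_rot: [0.471, 0.527, -0.527, -0.471]
force: [-0.1, -0.3, -0.7]
grip_width: 41.6
t: 22.87
ee_pos: [531.0, -276.2, 245.8]
tool_rot: [0.472, 0.527, -0.527, -0.471]
force: [-3.5, 2.8, 7.4]
grip_width: 41.8
```

```bash
python3 -m jog '[[0.65,0,-0.001,0,0,0,0],[0.65,0,0,0,0,0,0],[0.65,0,0,0,0,0,0],[0.65,0,-0.02,0,0,0,0],[0.65,0,-0.04,0,0,0,0],[0.65,0,-0.04,0,0,0,0],[0.65,0.0345,0,-0.0166,0,0,0],[0.65,0.0345,0,-0.0166,0,0,0],[0.65,0.0345,0,-0.0166,0,0,0],[0.65,0.0345,0,-0.0166,0,0,0],[0.65,0.0345,0,-0.0166,0,0,0],[0.65,0.0345,0,-0.0166,0,0,0]]'
python3 -m jog '[[0.65,0.0345,0,-0.0166,0,0,0],[0.65,0.0345,0,-0.0166,0,0,0],[0.65,0,0,0,0,6.7,0],[0.65,0,0,0,0,6.7,0],[0.65,0,0,0,0,6.7,0],[0.65,0,0,0,0,6.7,0],[0.65,0,0,0,0,6.7,0],[0.65,0,0,0,0,6.7,0],[0.65,0,0,0,0,6.7,0],[0.65,0,0,0,0,6.7,0],[0.65,0,0,0,0,6.4,0],[0.65,0,0,0,0,0,0]]'
python3 -c "
from h import *
snap('wrist','w13');go([632.3,13.4,182],36.5);sleeves('w13')"
```

```text
t: 23.87
ee_pos: [607.2, -57.6, 344.7]
tool_rot: [0.471, 0.527, -0.527, -0.471]
force: [0.3, -1.1, -1.0]
grip_width: 55.9
t: 24.87
ee_pos: [632.2, 12.9, 344.4]
tool_rot: [-0.672, -0.219, 0.22, 0.672]
force: [-1.0, 0.1, 0.3]
grip_width: 55.6
t 24.92 tcp [632.2  12.9 344.4] j [ 0.336  0.127  0.068 -0.    -1.512 -2.84 ] F [ 0.1 -1.1  1.1] w 55.57810256893557
[[ 0.804 -0.    -0.595]
 [ 0.595 -0.     0.804]
 [-0.    -1.     0.   ]]
shift mm tool [  0.4 162.4   0.3]
tool x yaw 36.53
turn about tool z (deg) 0.02711486614492742
[600.1  66.3] 21.3 [305 100  48  50 783] 41.4
[632.4  13.9] 21.5 [302 169  44  44 694] 41.3
```

```bash
python3 -c "
from h import *
for f in ('w10','w13'):
  P=cloud(f); L=(P-[632.3,13.4,0])@np.array([[.804,-.595,0],[.595,.804,0],[0,0,1]]).T.T if 0 else P
  q=P[...,:2]-[632.3,13.4]; a=q@[.804,.595]; b=q@[-.595,.804]
  m=(np.abs(a)>23)&(np.abs(a)<52)&(np.abs(b)<20)&(P[...,2]>8)&(P[...,2]<150); print(m.sum()); 
  if m.sum(): print(np.c_[a[m],b[m],P[m][:,2]].round(0)[::max(1,m.sum()//10)])
"
```

```text
155
[[ 39. -19.   8.]
 [ 38. -19.  16.]
 [ 38. -19.  22.]
 [ 44. -12.  22.]
 [ 43. -14.  26.]
 [ 43. -14.  31.]
 [ 42. -15.  37.]
 [ 40. -17.  42.]
 [ 40. -19.  46.]
 [ 45. -13.  46.]
 [ 50. -17.  44.]]
222
[[ 44. -12.   8.]
 [ 47. -13.  18.]
 [ 44. -12.  29.]
 [ 40. -17.  21.]
 [ 48. -14.  31.]
 [ 42. -14.  37.]
 [ 49. -15.  38.]
 [ 42. -15.  44.]
 [ 50. -16.  45.]
 [ 43. -18.  44.]
 [ 43. -20.  45.]]
```

```bash
python3 -m jog '[[0.65,0,0.03,0,0,-7,0],[0.65,0,0.03,0,0,-7,0],[0.65,0,0.04,0,0,0,0],[0.65,0,0.03,0,0,0,0],[0.65,0,0.02,0,0,0,0],[0.65,0,0.012,0,0,0,0],[0.65,0,0,0,0,0,0],[0.2,0,0,0,0,0,0],[0.2,0,0,0,0,0,0],[0.2,0,0,0,0,0,0],[0.2,0,0,0,0,0,0],[0.2,0,0,0,0,0,0]]' 60
python3 -m jog '[[0.2,0,-0.03,0,0,0,0],[0.2,0,-0.04,0,0,0,0],[0.2,0,-0.04,0,0,0,0],[0.2,0,-0.04,0,0,0,0],[0.2,0,-0.01,0,0,7,0],[0.2,0,0,0,0,7,0],[0.2,0,0,0,0,0,0]]'
python3 -c "
from h import *
go([594.3,-303.3,340],36.5)"
```

```text
t: 25.92
ee_pos: [632.5, 13.1, 184.1]
tool_rot: [0.64, 0.302, -0.301, -0.64]
force: [-1.1, 0.8, 1.9]
grip_width: 41.4
t: 26.5
ee_pos: [632.1, 13.0, 344.7]
tool_rot: [-0.672, -0.221, 0.218, 0.672]
force: [-0.9, 0.9, -2.3]
grip_width: 41.5
t 26.5 tcp [632.1  13.  344.7] j [ 0.336  0.125  0.066 -0.    -1.509 -2.847] F [-0.9  0.9 -2.3] w 41.47251861928646
[[ 0.807  0.003 -0.59 ]
 [ 0.59   0.001  0.807]
 [ 0.003 -1.    -0.001]]
shift mm tool [-217.2    4.2 -233. ]
tool x yaw 36.17
turn about tool z (deg) -0.32932383613810146
```

```bash
python3 -m jog '[[0.2,-0.0272,0,-0.0291,0,0,0],[0.2,-0.0272,0,-0.0291,0,0,0],[0.2,-0.0272,0,-0.0291,0,0,0],[0.2,-0.0272,0,-0.0291,0,0,0],[0.2,-0.0272,0,-0.0291,0,0,0],[0.2,-0.0272,0,-0.0291,0,0,0],[0.2,-0.0272,0,-0.0291,0,0,0],[0.2,-0.0272,0,-0.0291,0,0,0],[0.2,0,0.03,0,0,0,0],[0.2,0,0.02,0,0,0,0],[0.2,0,0,0,0,0,0],[0.2,0,0,0,0,0,0]]'
python3 -c "
from h import *
snap('wrist','w14');go([594.3,-303.3,248],36.5);P=cloud('w14')
print(circ(P,(570,-272),75,55,73)[:3]); k=circ(P,(531.6,-276),30,98,107);print(k[:3])"
```

```text
t: 27.5
ee_pos: [594.8, -303.6, 290.9]
tool_rot: [-0.671, -0.22, 0.223, 0.672]
force: [1.1, 0.5, -0.3]
grip_width: 41.7
t 27.55 tcp [ 595.3 -303.5  293.2] j [-1.730e-01  2.340e-01  9.500e-02  1.000e-03 -1.432e+00 -2.331e+00] F [ 0.5  0.3 -0.4] w 41.39702328427377
[[ 0.803 -0.001 -0.596]
 [ 0.596 -0.001  0.803]
 [-0.001 -1.    -0.   ]]
shift mm tool [-0.7 45.2  0.7]
tool x yaw 36.56
turn about tool z (deg) 0.057018881443539726
(25874, ((570.55078125, -271.2362060546875), 67.96381378173828), np.float64(61.6))
(2355, ((535.156494140625, -273.896484375), 26.147010803222656), np.float64(102.0))
```

```bash
python3 -m jog '[[0.2,-0.0005,0.02,0.0007,0,0,0],[0.2,0,0.014,0,0,0,0],[0.2,0,0.006,0,0,0,0],[0.2,0,0.004,0,0,0,0],[0.2,0,0,0,0,0,0]]'
python3 -m jog '[[0.2,0,0.0015,0,0,0,0],[0.2,0,0.0015,0,0,0,0],[0.2,0,0,0,0,0,0]]'
```

```text
t: 27.97
ee_pos: [594.4, -303.0, 248.2]
tool_rot: [-0.671, -0.221, 0.222, 0.672]
force: [-0.2, 0.2, -2.6]
grip_width: 42.0
t: 28.22
ee_pos: [594.5, -303.3, 246.2]
tool_rot: [0.672, 0.221, -0.221, -0.672]
force: [0.2, -0.2, -1.8]
grip_width: 41.6
```

```bash
python3 -m jog '[[0.2,0,0.001,0,0,0,0],[0.2,0,0.001,0,0,0,0],[0.2,0,0,0,0,0,0]]'
python3 -m jog '[[0.2,0,0.001,0,0,0,0],[0.2,0,0.0005,0,0,0,0],[0.2,0,0,0,0,0,0]]'
```

```text
t: 28.47
ee_pos: [594.5, -303.4, 244.7]
tool_rot: [0.672, 0.221, -0.221, -0.671]
force: [-1.0, 1.4, 2.3]
grip_width: 41.6
t: 28.72
ee_pos: [594.6, -303.4, 244.5]
tool_rot: [0.672, 0.222, -0.221, -0.671]
force: [-1.9, 1.9, 6.7]
grip_width: 42.1
```

```bash
python3 -m jog '[[0.65,0,-0.001,0,0,0,0],[0.65,0,0,0,0,0,0],[0.65,0,0,0,0,0,0],[0.65,0,-0.02,0,0,0,0],[0.65,0,-0.04,0,0,0,0],[0.65,0,-0.04,0,0,0,0],[0.65,0,0,0,0,0,0]]'
python3 -m jog '[[0.65,0.0225,0,0.0294,0,0,0],[0.65,0.0225,0,0.0294,0,0,0],[0.65,0.0225,0,0.0294,0,0,0],[0.65,0.0225,0,0.0294,0,0,0],[0.65,0.0225,0,0.0294,0,0,0],[0.65,0.0225,0,0.0294,0,0,0],[0.65,0.0225,0,0.0294,0,0,0],[0.65,0.0225,0,0.0294,0,0,0],[0.65,0.0225,0,0.0294,0,0,0],[0.65,0.0225,0,0.0294,0,0,0],[0.65,0,0,0,0,-7,0],[0.65,0,0,0,0,-7,0]]'
python3 -m jog '[[0.65,0,0,0,0,-7,0],[0.65,0,0,0,0,-7,0],[0.65,0,0,0,0,-7,0],[0.65,0,0,0,0,-7,0],[0.65,0,0,0,0,-7,0],[0.65,0,0,0,0,-7,0],[0.65,0,0,0,0,-7,0],[0.65,0,0,0,0,-7,0],[0.65,0,0,0,0,-7,0],[0.65,0,0,0,0,-7,0],[0.65,0,0,0,0,-7,0],[0.65,0,0,0,0,-7,0]]'
python3 -m jog '[[0.65,0,0,0,0,-7,0],[0.65,0,0,0,0,-7,0],[0.65,0,0,0,0,-7,0],[0.65,0,0,0,0,-1,0],[0.65,0,0,0,0,0,0]]'
python3 -c "
from h import *
snap('wrist','w15');go([600.1,66.3,182],156.5);sleeves('w15')"
```

```text
t: 29.3
ee_pos: [594.9, -304.2, 353.7]
tool_rot: [0.675, 0.224, -0.218, -0.668]
force: [-0.0, -0.7, 3.0]
grip_width: 55.4
t: 30.3
ee_pos: [600.8, 69.2, 342.6]
tool_rot: [-0.638, -0.304, 0.304, 0.639]
force: [-0.2, -1.1, -0.2]
grip_width: 55.3
t: 31.3
ee_pos: [601.0, 66.9, 342.8]
tool_rot: [-0.272, -0.653, 0.653, 0.272]
force: [0.3, 0.2, -0.2]
grip_width: 55.5
t: 31.72
ee_pos: [601.0, 66.9, 342.9]
tool_rot: [0.145, 0.692, -0.692, -0.145]
force: [-0.1, 1.5, -0.2]
grip_width: 55.6
t 31.77 tcp [600.9  66.9 343. ] j [ 0.442  0.054 -0.012 -0.    -1.504 -0.857] F [ 0.5 -0.1  0.5] w 55.39588797662612
[[-0.915 -0.    -0.403]
 [ 0.403  0.    -0.915]
 [ 0.    -1.     0.   ]]
shift mm tool [  0.5 161.    0.9]
tool x yaw 156.22
turn about tool z (deg) -0.27872398335796333
[600.2  66.1] 21.5 [300 168  45  43 719] 41.2
```

```bash
python3 -m jog '[[0.65,0.0005,0.03,0.001,0,0,0],[0.65,0,0.03,0,0,0,0],[0.65,0,0.04,0,0,0,0],[0.65,0,0.03,0,0,0,0],[0.65,0,0.02,0,0,0,0],[0.65,0,0.011,0,0,0,0],[0.65,0,0,0,0,0,0],[0.2,0,0,0,0,0,0],[0.2,0,0,0,0,0,0],[0.2,0,0,0,0,0,0],[0.2,0,0,0,0,0,0],[0.2,0,0,0,0,0,0]]' 60
python3 -m jog '[[0.2,0,-0.03,0,0,0,0],[0.2,0,-0.04,0,0,0,0],[0.2,0,-0.04,0,0,0,0],[0.2,0,-0.04,0,0,0,0],[0.2,0,-0.01,0,0,0,0],[0.2,0,0,0,0,0,0],[0.2,0,0,0,0,0,0]]'
python3 -c "
from h import *
go([586.5,-235.2,340],156.5)"
```

```text
t: 32.77
ee_pos: [600.5, 66.4, 183.7]
tool_rot: [0.145, 0.693, -0.692, -0.144]
force: [-0.6, 1.5, 2.1]
grip_width: 41.5
t: 33.35
ee_pos: [600.0, 66.2, 343.1]
tool_rot: [0.145, 0.693, -0.692, -0.144]
force: [-0.4, -0.3, -2.8]
grip_width: 41.8
t 33.35 tcp [600.   66.2 343.1] j [ 4.410e-01  5.100e-02 -1.600e-02 -1.000e-03 -1.502e+00 -8.530e-01] F [-0.4 -0.3 -2.8] w 41.77583272451378
[[-0.916  0.002 -0.4  ]
 [ 0.4    0.001 -0.916]
 [-0.001 -1.    -0.002]]
shift mm tool [-108.2    2.7  281.6]
tool x yaw 156.41
turn about tool z (deg) -0.09376758014616371
```

```bash
python3 -m jog '[[0.2,-0.0135,0,0.0352,0,0,0],[0.2,-0.0135,0,0.0352,0,0,0],[0.2,-0.0135,0,0.0352,0,0,0],[0.2,-0.0135,0,0.0352,0,0,0],[0.2,-0.0135,0,0.0352,0,0,0],[0.2,-0.0135,0,0.0352,0,0,0],[0.2,-0.0135,0,0.0352,0,0,0],[0.2,-0.0135,0,0.0352,0,0,0],[0.2,0,0.03,0,0,0,0],[0.2,0,0.02,0,0,0,0],[0.2,0,0,0,0,0,0],[0.2,0,0,0,0,0,0]]'
python3 -c "
from h import *
snap('wrist','w16');go([586.5,-235.2,248],156.5);P=cloud('w16')
print(circ(P,(570,-272),75,55,73)[:3])"
```

```text
t: 34.35
ee_pos: [585.9, -235.2, 289.6]
tool_rot: [-0.143, -0.692, 0.692, 0.146]
force: [-0.3, 0.4, -0.3]
grip_width: 41.9
t 34.4 tcp [ 586.4 -235.   292. ] j [-6.500e-02  1.400e-01 -1.400e-02  1.000e-03 -1.418e+00 -3.470e-01] F [-0.5 -0.7 -0.6] w 41.4234230310116
[[-0.917 -0.002 -0.4  ]
 [ 0.4   -0.001 -0.917]
 [ 0.001 -1.     0.001]]
shift mm tool [-0.2 44.   0.1]
tool x yaw 156.44
turn about tool z (deg) -0.06298105904980389
(22694, ((570.4901123046875, -271.371337890625), 67.97368621826172), np.float64(61.8))
```

View pics/w16.png

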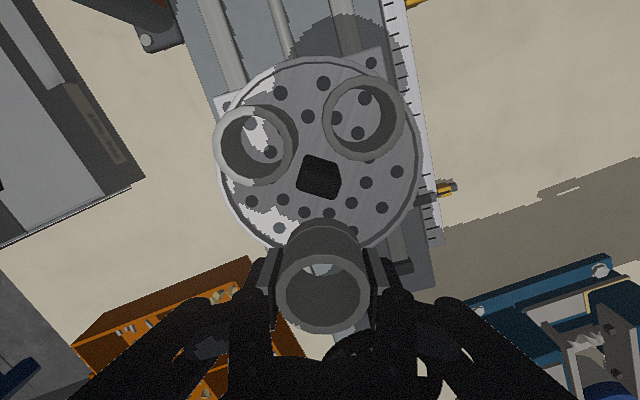

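Both placed sleeves stand in the basket (about px (255,145) and (362,118)), the bar is free at (320,177), and the third sleeve hangs over its place. I lower it.

```bash
python3 -m jog '[[0.2,0,0.02,0,0,0,0],[0.2,0,0.014,0,0,0,0],[0.2,0,0.006,0,0,0,0],[0.2,0,0.004,0,0,0,0],[0.2,0,0,0,0,0,0]]'
python3 -m jog '[[0.2,0,0.0015,0,0,0,0],[0.2,0,0.001,0,0,0,0],[0.2,0,0,0,0,0,0]]'
python3 -m jog '[[0.2,0,0.001,0,0,0,0],[0.2,0,0.0005,0,0,0,0],[0.2,0,0,0,0,0,0]]'
```

```text
t: 34.82
ee_pos: [586.6, -234.8, 248.8]
tool_rot: [-0.144, -0.692, 0.692, 0.144]
force: [0.1, -0.6, -0.8]
grip_width: 41.4
t: 35.07
ee_pos: [586.6, -235.1, 246.5]
tool_rot: [0.145, 0.692, -0.692, -0.144]
force: [-0.1, -0.4, -1.6]
grip_width: 41.6
t: 35.32
ee_pos: [586.5, -235.2, 244.5]
tool_rot: [0.145, 0.692, -0.692, -0.144]
force: [0.5, 0.6, -0.6]
grip_width: 41.6
```

```bash
python3 -m jog '[[0.2,0,0.001,0,0,0,0],[0.2,0,0.0005,0,0,0,0],[0.2,0,0,0,0,0,0]]'
python3 -c "
from h import *
go([628,-93,345],110)"
```

```text
t: 35.57
ee_pos: [586.5, -235.1, 244.3]
tool_rot: [-0.145, -0.692, 0.692, 0.144]
force: [-1.9, 3.6, 4.8]
grip_width: 41.9
t 35.57 tcp [ 586.5 -235.1  244.3] j [-0.065  0.162 -0.077  0.    -1.33  -0.347] F [-1.9  3.6  4.8] w 41.87763387275682
[[-0.917  0.001 -0.4  ]
 [ 0.4   -0.    -0.917]
 [-0.001 -1.     0.   ]]
shift mm tool [  18.7 -100.8 -146.8]
tool x yaw 156.43
turn about tool z (deg) 46.43029161510995
```

```bash
python3 -m jog '[[0.65,0,-0.001,0,0,0,0],[0.65,0,0,0,0,0,0],[0.65,0,0,0,0,0,0],[0.65,0,-0.02,0,0,0,0],[0.65,0,-0.04,0,0,0,0],[0.65,0,-0.04,0,0,0,0],[0.65,0,0,0,0,0,0],[0.65,0.0056,0,-0.0363,0,0,0],[0.65,0.0056,0,-0.0363,0,0,0],[0.65,0.0056,0,-0.0363,0,0,0],[0.65,0.0056,0,-0.0363,0,0,0]]'
python3 -m jog '[[0.65,0,0,0,0,6.6,0],[0.65,0,0,0,0,6.6,0],[0.65,0,0,0,0,6.6,0],[0.65,0,0,0,0,6.6,0],[0.65,0,0,0,0,6.6,0],[0.65,0,0,0,0,6.6,0],[0.65,0,0,0,0,6.2,0],[0.65,0,0,0,0,0,0],[0.65,0,0,0,0,0,0]]'
python3 -c "
from h import *
snap('wrist','w17');go([623.6,-93.1,277],110.63);P=cloud('w17')
k=circ(P,(623.6,-93.1),25,125,145);print(k[:3])
k=circ(P,(591,-113),60,90,101);print(k[:3])
v,u=np.nonzero((P[...,2]>98)&(P[...,2]<109)&(np.hypot(P[...,0]-570,P[...,1]+271)<66)); print(len(u))
print(circ(P,(531,-276),24,98,108)[:3],circ(P,(586.5,-235),24,98,108)[:3],circ(P,(594.5,-303),24,98,108)[:3])"
```

```text
t: 36.48
ee_pos: [624.1, -91.8, 343.6]
tool_rot: [0.145, 0.692, -0.692, -0.145]
force: [0.7, -0.4, 1.3]
grip_width: 55.9
t: 37.23
ee_pos: [624.0, -93.1, 343.5]
tool_rot: [-0.401, -0.582, 0.582, 0.402]
force: [1.1, -0.3, 0.4]
grip_width: 55.5
t 37.28 tcp [624.  -93.2 343.6] j [ 0.169  0.123  0.062 -0.    -1.51  -1.376] F [ 0.6  0.7 -0. ] w 55.42902514502652
[[-0.355 -0.    -0.935]
 [ 0.935  0.    -0.355]
 [ 0.    -1.     0.   ]]
shift mm tool [ 0.2 66.6  0.3]
tool x yaw 110.81
turn about tool z (deg) 0.17704935752894357
(737, ((623.6903076171875, -93.03485870361328), 9.883440971374512), np.float64(134.7))
(7106, ((591.6897583007812, -112.59815216064453), 46.12425231933594), np.float64(97.1))
5532
(343, ((546.1348876953125, -279.6065673828125), 9.834139823913574), np.float64(101.5)) (1752, ((585.2470703125, -234.33987426757812), 21.74311065673828), np.float64(101.8)) (2135, ((594.107421875, -302.1112365722656), 22.4644832611084), np.float64(101.6))
```

```bash
python3 -m jog '[[0.6,0,0.022,0,0,0.2,0],[0.6,0,0.022,0,0,0,0],[0.6,0,0.0225,0,0,0,0],[0.6,0,0,0,0,0,0],[0,0,0,0,0,0,0],[0,0,0,0,0,0,0],[0,0,0,0,0,0,0],[0,0,0,0,0,0,0],[0,0,0,0,0,0,0],[0,0,0,0,0,0,0]]' 40
python3 -m jog '[[0,-0.0099,0,-0.0006,0,0,0],[0,-0.0097,0,0.002,0,0,0],[0,-0.0089,0,0.0044,0,0,0],[0,-0.0074,0,0.0066,0,0,0],[0,-0.0055,0,0.0083,0,0,0],[0,-0.0031,0,0.0094,0,0,0],[0,-0.0006,0,0.0099,0,0,0],[0,0.002,0,0.0097,0,0,0],[0,0.0044,0,0.0089,0,0,0],[0,0.0066,0,0.0074,0,0,0],[0,0.0083,0,0.0055,0,0,0],[0,0.0094,0,0.0031,0,0,0]]'
```

```text
t: 38.12
ee_pos: [624.4, -93.3, 279.6]
tool_rot: [0.405, 0.581, -0.58, -0.402]
force: [0.1, -0.3, 6.0]
grip_width: 19.0
t: 39.12
ee_pos: [559.4, -133.2, 279.6]
tool_rot: [0.405, 0.581, -0.58, -0.402]
force: [6.5, -2.9, 3.2]
grip_width: 18.9
```

```bash
python3 -m jog '[[0,0.0099,0,0.0006,0,0,0],[0,0.0097,0,-0.002,0,0,0],[0,0.0089,0,-0.0044,0,0,0],[0,0.0074,0,-0.0066,0,0,0],[0,0.0055,0,-0.0083,0,0,0],[0,0.0031,0,-0.0094,0,0,0],[0,0.0006,0,-0.0099,0,0,0],[0,-0.002,0,-0.0097,0,0,0],[0,-0.0044,0,-0.0089,0,0,0],[0,-0.0066,0,-0.0074,0,0,0],[0,-0.0083,0,-0.0055,0,0,0],[0,-0.0094,0,-0.0031,0,0,0]]'
python3 -m jog '[[0,-0.0099,0,-0.0006,0,0,0],[0,-0.0097,0,0.002,0,0,0],[0,-0.0089,0,0.0044,0,0,0],[0,-0.0074,0,0.0066,0,0,0],[0,-0.0055,0,0.0083,0,0,0],[0,-0.0031,0,0.0094,0,0,0],[0,-0.0006,0,0.0099,0,0,0],[0,0.002,0,0.0097,0,0,0],[0,0.0044,0,0.0089,0,0,0],[0,0.0066,0,0.0074,0,0,0],[0,0.0083,0,0.0055,0,0,0],[0,0.0094,0,0.0031,0,0,0]]'
python3 -m jog '[[0,0.0099,0,0.0006,0,0,0],[0,0.0097,0,-0.002,0,0,0],[0,0.0089,0,-0.0044,0,0,0],[0,0.0074,0,-0.0066,0,0,0],[0,0.0055,0,-0.0083,0,0,0],[0,0.0031,0,-0.0094,0,0,0],[0,0.0006,0,-0.0099,0,0,0],[0,-0.002,0,-0.0097,0,0,0],[0,-0.0044,0,-0.0089,0,0,0],[0,-0.0066,0,-0.0074,0,0,0],[0,-0.0083,0,-0.0055,0,0,0],[0,-0.0094,0,-0.0031,0,0,0]]'

```

```text
t: 40.12
ee_pos: [624.4, -92.7, 279.6]
tool_rot: [0.403, 0.581, -0.581, -0.403]
force: [-6.1, 2.6, 9.1]
grip_width: 18.8
t: 41.12
ee_pos: [559.4, -133.2, 279.6]
tool_rot: [0.405, 0.581, -0.58, -0.402]
force: [6.3, -2.5, 4.1]
grip_width: 18.9
t: 42.12
ee_pos: [624.4, -92.7, 279.5]
tool_rot: [0.403, 0.581, -0.581, -0.403]
force: [-5.7, 3.5, 9.9]
grip_width: 18.9
```

```bash
python3 -m jog '[[0,-0.0099,0,-0.0006,0,0,0],[0,-0.0097,0,0.002,0,0,0],[0,-0.0089,0,0.0044,0,0,0],[0,-0.0074,0,0.0066,0,0,0],[0,-0.0055,0,0.0083,0,0,0],[0,-0.0031,0,0.0094,0,0,0],[0,-0.0006,0,0.0099,0,0,0],[0,0.002,0,0.0097,0,0,0],[0,0.0044,0,0.0089,0,0,0],[0,0.0066,0,0.0074,0,0,0],[0,0.0083,0,0.0055,0,0,0],[0,0.0094,0,0.0031,0,0,0]]'
python3 -m jog '[[0,0.0099,0,0.0006,0,0,0],[0,0.0097,0,-0.002,0,0,0],[0,0.0089,0,-0.0044,0,0,0],[0,0.0074,0,-0.0066,0,0,0],[0,0.0055,0,-0.0083,0,0,0],[0,0.0031,0,-0.0094,0,0,0],[0,0.0006,0,-0.0099,0,0,0],[0,-0.002,0,-0.0097,0,0,0],[0,-0.0044,0,-0.0089,0,0,0],[0,-0.0066,0,-0.0074,0,0,0],[0,-0.0083,0,-0.0055,0,0,0],[0,-0.0094,0,-0.0031,0,0,0]]'
python3 -m jog '[[0,-0.0099,0,-0.0006,0,0,0],[0,-0.0097,0,0.002,0,0,0],[0,-0.0089,0,0.0044,0,0,0],[0,-0.0074,0,0.0066,0,0,0],[0,-0.0055,0,0.0083,0,0,0],[0,-0.0031,0,0.0094,0,0,0],[0,-0.0006,0,0.0099,0,0,0],[0,0.002,0,0.0097,0,0,0],[0,0.0044,0,0.0089,0,0,0],[0,0.0066,0,0.0074,0,0,0],[0,0.0083,0,0.0055,0,0,0],[0,0.0094,0,0.0031,0,0,0]]'
python3 -c "
from h import *
snap('wrist','w18'); snap('top','top1'); st(); print(proj('w18',[465.1,-346.8,16]),proj('top1',[465.1,-346.8,16]),proj('top1',[467,-336.8,19]))"

```

```text
t: 43.12
ee_pos: [559.4, -133.3, 279.6]
tool_rot: [0.406, 0.581, -0.58, -0.402]
force: [5.2, -2.4, 3.2]
grip_width: 18.7
t: 44.12
ee_pos: [624.4, -92.7, 279.6]
tool_rot: [0.403, 0.581, -0.581, -0.403]
force: [-5.6, 1.5, 10.0]
grip_width: 18.8
t: 45.12
ee_pos: [559.4, -133.2, 279.7]
tool_rot: [0.406, 0.581, -0.58, -0.402]
force: [5.5, -2.7, 2.9]
grip_width: 19.2
t 45.22 tcp [ 559.  -132.3  279.6] j [ 1.170e-01 -7.000e-03 -1.920e-01  1.000e-03 -1.383e+00 -1.331e+00] F [-2.3  1.9  9.1] w 18.84971020326133
[[-0.35   0.004 -0.937]
 [ 0.937 -0.    -0.35 ]
 [-0.002 -1.    -0.003]]
[ 64.8 -31.3] [371.2 218.6] [367.  217.4]
```

```bash
python3 -m jog '[[0,0.0099,0,0.0006,0,0,0],[0,0.0097,0,-0.002,0,0,0],[0,0.0089,0,-0.0044,0,0,0],[0,0.0074,0,-0.0066,0,0,0],[0,0.0055,0,-0.0083,0,0,0],[0,0,0,0,0,0,0],[0,0,0,0,0,0,0],[0.6,0,0,0,0,0,0],[0.6,0,0,0,0,0,0],[0.6,0,0,0,0,0,0],[0.6,0,0,0,0,0,0],[0.6,0,0,0,0,0,0]]'
python3 -m jog '[[0.6,0,-0.03,0,0,0,0],[0.6,0,-0.04,0,0,0,0],[0.6,0,-0.04,0,0,0,0],[0.6,-0.02,0,0.035,0,0,0],[0.6,-0.02,0,0.035,0,0,0],[0.6,-0.02,0,0.035,0,0,0],[0.6,-0.02,0,0.035,0,0,0],[0.6,0,0,0,0,0,0],[0.6,0,0,0,0,0,0]]'
python3 -c "
from h import *
snap('wrist','w19'); st(); u,v=proj('w19',[465.1,-346.8,16]).astype(int);print(u,v); u=max(80,min(560,u)); v=max(60,min(340,v));print(u-80,v-60)
crop('w19',u-80,v-60,u+80,v+60,5,'w19c')"
```

```text
t: 46.22
ee_pos: [563.9, -86.6, 276.8]
tool_rot: [-0.403, -0.581, 0.581, 0.404]
force: [0.4, 0.5, 0.0]
grip_width: 51.2
t: 46.97
ee_pos: [459.5, -211.8, 387.7]
tool_rot: [0.405, 0.58, -0.58, -0.404]
force: [0.8, 0.6, -0.2]
grip_width: 51.2
t 47.02 tcp [ 460.3 -210.9  387.4] j [-0.031 -0.213 -0.184 -0.    -1.6   -1.185] F [ 0.3  0.3 -0.4] w 51.29933587037132
[[-0.347  0.    -0.938]
 [ 0.938  0.    -0.347]
 [ 0.    -1.    -0.001]]
207 138
127 78
```

View pics/w19c.png

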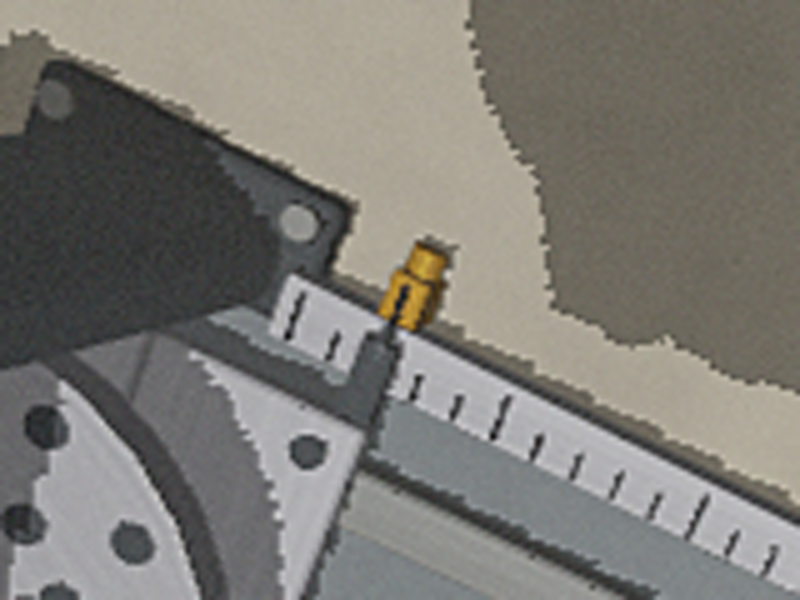

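```bash
python3 -c "
from h import *
for q in((127+388/5,78+327/5),(127+395/5,78+322/5)): print(pix('w19',*q),pix('w19',*q,16),pix('w19',*q,20))
P=cloud('w19'); c=np.array([570.5,-271.3])-148.3*np.array([.13,.9915]); print(c)
n,k,z,m=circ(P,c,75,50,72); print(n,k,z,np.percentile(P[m][:,2],[5,50,95])); n,k,z,m=circ(P,c,64,92,112); print(n,k,z,np.percentile(P[m][:,2],[5,50,95]))"
```

```text
[ 470.9 -347.2   20.4] [ 472.1 -348.6   16. ] [ 471.  -347.3   20. ]
[ 470.3 -347.2   16.6] [ 470.4 -347.3   16. ] [ 469.4 -346.1   20. ]
[ 551.221   -418.33945]
4410 ((555.7432250976562, -410.5141296386719), 70.79584503173828) 62.7 [59.39890972 61.04598021 69.29426434]
1224 ((564.818359375, -382.1792907714844), 22.1830997467041) 99.7 [ 93.1085611  101.24636649 103.30124514]
```

View pics/w19.png

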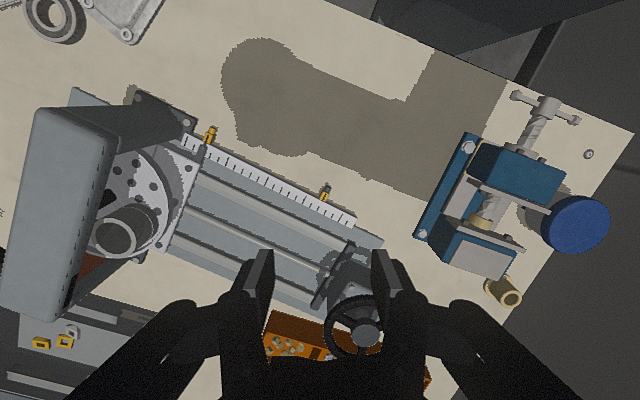

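```bash
python3 -c "
from h import *
snap('side','side1');P=cloud('side1')
for a in (-173.5,66.5,-53.5):
  c=np.array([551.2,-418.3])+39.5*np.array([np.cos(np.radians(a)),np.sin(np.radians(a))]); k=(np.hypot(P[...,0]-c[0],P[...,1]-c[1])<24)&(P[...,2]>66)&(P[...,2]<112); z=P[k][:,2]; print(c,k.sum(),np.percentile(z,[5,95]) if len(z) else '')
o=r.get_obs();print(o['t'],o['force'],np.abs(o['dq']).max()); r.sign_off()"
```

```text
[ 511.9539117  -422.77152694] 161 [ 73.92184523 103.9211842 ]
[ 566.95058822 -382.07612706] 8 [69.33727427 76.52626866]
[ 574.69550008 -450.05234599] 443 [ 68.69902221 103.68789321]
47.0667 [ 0.2425554   0.70332235 -0.4903137 ] 0.01977875889180752
the job is handed in; nothing more can be done
```

The job is done and handed in at about 47 s of robot time. I cranked the carriage to the load mark and twisted the basket about 70° clockwise, where it dropped about 5 mm into the notches. I then stood all three sleeves in the basket, cranked the carriage into the coil and let go.

Last checks:
- **Pointer:** it measured about 1.3 mm short of the load mark in the first stage, and within about 1 mm of the coil mark at the end.
- **Basket:** its floor stands at about 61 mm, which is the locked height. It measured level and on the socket axis within about 1 mm just after locking. Inside the coil the portal hides part of it, so at the end I checked only its height.
- **Sleeves:** the tops of all three read about 103 mm, which means standing upright on the floor. One was seen by the wrist camera. The side camera saw the other two, but hardly the first (8 points, behind the portal), so no single view showed all three at the end.
- **Bystanders and arm:** the brass bush looked to be in its place in the last picture; I did not measure it or the cover plate, which the robot never worked near. The arm was clear of everything and at rest.

No check failed.

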